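Load the sprung spice-tin dispenser

TASK

Get the spice-tin dispenser ready for cooking. First wind its tension wheel clockwise until it feels firm and the pointer stands in the green zone, not past it; then take all the spice tins from the tray and put them flat, lids up, in the dispenser's tower, pushing the pile down on the sprung platform until the topmost lid is flush with the tops of the corner posts. Last, swing the keeper arm fully shut across the top, and leave the mill, the bottle and the bowl alone.

Things in the scene. Friction and masses are not known exactly. Their poses are not given: they have to be found in the camera images.
- dispenser: Fixed tin dispenser on the counter: white base 130 x 300 x 18 mm thick with the tension wheel at one end (axis at x = 0, y = -85 mm), the square tower at the other (axis at x = 0, y = +75 mm) and the gauge between. Origin: centre of the base's underside; z up. Place and yaw vary.
- well (a point): Centre of the tower's mouth, level with the post tops, 135 mm above the counter; axes as the dispenser's. Four aluminium L-shaped corner posts, 4 mm thick, bound a well 66 x 66 mm inside, square to the base, open on each side in a slot 42 mm wide. A tin goes in square to it (any quarter turn); flush, its underside is 26 mm below this point.
- platform (a joint): How far the sprung platform (black, 56 x 56 mm) has sunk, m: 0 at the top (its face 6 mm below the post tops, as it starts), 0.103 at the bottom. Spring 70 N/m, stiff guide (5 N friction): the tins' weight alone does not sink it; it takes a push of 5 to 10 N, more as the pile grows, and stays where it is left.
- wheel (a joint): Angle wound, rad: 0 slack, growing clockwise seen from above, stop at 3.8; starts at 0 to 0.7. Resistance grows from 0.25 Nm slack to about 0.39 Nm, the firm set feel, at 2.5 to 3.0 rad, where the pointer is in the green. It stays where it is left and can be turned back.
- wheel_grip (a point): On the wheel's vertical axis, 62 mm above the counter, in its copper grip bar: 66 long, 14 wide, from 42 to 70 mm above the counter, on a black wheel 76 mm in diameter. The bar lies along this point's x axis and is pinched across its 14 mm (the point's y).
- pointer_tip (a point): The gauge's black pointer, coupled to the wheel: it slides 15 mm per rad along the dispenser's +x over a strip that is white, then green (7.5 mm long), then red. In the dispenser's frame it is at x = -30 mm at 0 rad; the green runs from x = 7.5 to 15 mm.
- keeper (a joint): Angle of the copper keeper arm, rad: 0 = fully shut across the middle of the well's mouth; grows anticlockwise seen from above as it opens to the dispenser's +x side. Starts at 1.5 to 1.9, stop at 2.4; light friction, stays where left. The arm is 14 wide, 6 mm thick, underside 8 mm above the post tops: a tin standing prouder blocks it.
- keeper_hinge (a point): On the keeper's vertical pivot, a pillar 12 mm thick outside the tower on the dispenser's +y side, 52 mm from the well's axis; the point is 143 mm above the counter.
- keeper_knob (a point): In the keeper's black round knob, 16 mm in diameter and 28 mm tall (from 149 to 177 mm above the counter), standing up at the arm's free end 100 mm from the pivot; the point is 165 mm above the counter.
- tray: Fixed wooden tray, 142 x 328 x 12 mm, four compartments in a row along its y (pitch 81, each 77 wide, 134 mm long along x; walls 4 mm thick rise 8 mm above the floor, the floor is 4 mm above the counter). Origin: centre of its underside; z up. Each compartment holds one tin or none.
- mill: Bystander: dark wooden pepper mill, 56 mm across, 172 mm tall, origin under its centre.
- oil: Bystander: green glass oil bottle with copper cap, 64 mm across, 210 mm tall, origin under its centre.
- bowl: Bystander: white ceramic bowl, 114 mm across, 45 mm tall, origin under its centre.
- tin0: Square closed spice tin, 58 x 58 x 26 mm tall, about 0.12 kg, bare steel with a red lid and a round label. Origin: centre of its underside; z up through the lid; x and y square to its sides. May be absent.
- tin1: Square closed spice tin, 58 x 58 x 26 mm tall, about 0.12 kg, bare steel with a yellow lid and a round label. Origin: centre of its underside; z up through the lid; x and y square to its sides. May be absent.
- tin2: Square closed spice tin, 58 x 58 x 26 mm tall, about 0.12 kg, bare steel with a green lid and a round label. Origin: centre of its underside; z up through the lid; x and y square to its sides. May be absent.
- tin3: Square closed spice tin, 58 x 58 x 26 mm tall, about 0.12 kg, bare steel with a blue lid and a round label. Origin: centre of its underside; z up through the lid; x and y square to its sides. May be absent.
Mind the look-alikes: they are no part of the job. What is shaped like the tin3 but pink is not meant.

How it is judged:
By the outcome, as a careful person would: the job done as asked, in the order asked, and still so for the second after the job is handed in, with the robot touching nothing.
Of tin0, tin1, tin2, tin3 only 3 to 4 are there at a start; the rules pass over those that are not, and their reading is None.
At some moment in a run one of tin0, tin1, tin2, tin3 may be knocked a few centimetres aside while the robot is not near it.
Once in a run the grip may slacken for a moment while it holds something.
It also fails if it takes over 210 s, if anything falls off the work surface, if the arm or the gripper's body presses on something with over 40 N, if the wrist force passes 120 N, or if a joint passes its speed limit or range.

ROBOT

A 7-joint arm with a two-finger parallel gripper is mounted at the origin on the work surface. World frame = base frame: x ahead of the robot, y to its left, z up, the work surface at z = 0. Lengths are in m, angles in rad, forces in N, time in s.
With the tool pointing down it reaches from about 0.425 to 0.975 m from the base axis. Payload 16.7 kg.
Tool frame: the origin (TCP) lies at the very end of the fingers, on their centre line; the grasp point (between the pads) lies 19 mm behind it (grasp_offset is the distance from the TCP to the grasp point, in m); z points along the fingers, y is the line along which they close (so a half turn about z gives the same grasp; the last joint's range is limited). The gripper opens to 85 mm and grips with 20 to 120 N. Pads are 22 mm wide; open, the fingers measure 114 mm over their backs; the gripper's body (76 mm by 85 mm) begins 54 mm behind the grasp point. The pads swing forward as they close: fully open they stand 13 mm farther back than shut.
Start: joints at [1.133, 0.426, 0.074, 1.606, -0.034, 1.111, -0.067], TCP at [0.192, -0.647, 0.231] pointing down, gripper open.
Joint ranges: [-2.85, 2.85], [-0.5, 2.14], [-1.23, 1.37], [0.21, 2.46], [-1.02, 4.16], [0.16, 2.05], [-2.73, 2.73]. Speed limits (rad/s): [1.89, 1.89, 2.39, 2.39, 3.01, 3.01, 3.01].

INTERFACE

Orientations are given as a rotation vector (axis times angle).
In Python, from plant import * gives the robot as it stands.
- The arm moves only by the tool arm_command, never from a script. Its argument "deltas" is a list of rows, each an object with "linear": the shift along the tool's x, y, z in m, a list of three; "spin": the turn about the tool's z in rad; "grip": the opening in per cent of the stroke, from 0 (shut) to 100 (fully open). In form: [{"linear": [dx, dy, dz], "spin": spin, "grip": grip}, ...]. A call has 1 to 20 rows; each row is the pose to reach, as a shift and turn from the pose commanded when the call began, along the tool's axes at that moment; what a row does not reach only later rows make up. A row lasts 1/8 s, in which the tool goes at most 62.5 mm and 10.7 degrees, less where a joint would pass 70% of its speed; a pose out of reach is approached as far as the arm can. A call with a gripper value outside its range is refused whole. The fingers move at their own pace and stop on an object; "newtons" is the grip in N (left out, the last holds). Time passes only in rows, so rows that repeat a pose let the fingers close. It gives the time, the measured TCP pose, the force, the opening and the grip force at its end, in the units of the state.
- get_obs(): the state, without advancing time (a new reading comes with each control period).
- grab_frame(name): name is "side" or "top" or "wrist"; returns the picture (420x560x3 uint8, red, green, blue); there is no depth.
- camera_params(name): a dict with "mtx" (3x3 intrinsics, pixels), "R" (3x3) and "t" (3): a world point X has camera coordinates R X + t; the wrist camera has in their place "mount" (4x4, takes a point from camera to tool coordinates, whose origin is the TCP and whose axes are the flange's). Camera axes: x right, y down, z forward; pixel columns grow to the right and rows downward; lengths in m; the calibration is good to about 2 mm. A picture is of the moment at which its call begins: read the wrist's pose just before it. camera_params takes no time and is no camera call.
- job_done(): hands the job in; it is judged then, once.
The state is a dict: "clock": time; "joints": joint angles; "qvel": joint speeds; "tau": joint torques, N m; "tcp_pos": TCP position; "tool_rot": TCP orientation; "ft_force": force on the tool from outside, world axes, zero at the start; "torque": the same for the moment, N m; "opening": opening from 0.0 (shut) to 1.0 (fully open); "grip_force": force on a finger pad.
Only numpy, scipy, OpenCV 4.12 (cv2) and the standard library are available. Lean on these libraries where they do the work, as an engineer would, in place of code of your own. Each camera call takes 0.05 s, during which the arm holds its last target. There are 200 camera calls.

## Working session

There is one attempt and no reset: what is moved stays moved. The work goes in short steps, Python scripts to look and compute and a tool call to move; the robot and the scene stay as the last step left them, time stands still between calls to the robot, and variables do not carry over. Pictures are saved under pics/ and viewed, at most 14 in all, crops included, and the job is handed in when it is done.

Besides the shell and the picture viewer there is one more tool, called after ">>>" in YAML: its name, and indented under it one key for each argument. arm_command: Moves the arm, as the interface text tells. Its arguments: {"type":"object","properties":{"deltas":{"type":"array"},"newtons":{"type":"number"}},"required":["deltas"]}

```bash
mkdir -p pics; ls; python3 - <<'E'
from plant import *
import cv2,numpy as np
o=get_obs();print({k:np.round(v,3) for k,v in o.items()})
for n in("top","side","wrist"):
    f=grab_frame(n);cv2.imwrite(f"pics/{n}0.png",f[:,:,::-1]);
    print(n,{k:np.round(v,3).tolist() for k,v in camera_params(n).items()})
E
```

```text
pics
{'clock': np.float64(0.0), 'joints': array([ 1.132,  0.427,  0.074,  1.607, -0.034,  1.111, -0.067]), 'qvel': array([-0.001,  0.001,  0.   , -0.   ,  0.001,  0.002,  0.001]), 'tau': array([-1.0000e-03, -9.4984e+01,  3.7610e+00, -4.6350e+01,  1.9000e-02,
        1.0000e-02,  0.0000e+00]), 'tcp_pos': array([ 0.192, -0.647,  0.231]), 'tool_rot': array([-3.108, -0.452,  0.   ]), 'ft_force': array([-0.566,  1.329, -0.088]), 'torque': array([ 0.01 , -0.041, -0.066]), 'grip_force': np.float64(0.0), 'opening': np.float64(1.001)}
top {'mtx': [[482.663, 0.0, 275.849], [0.0, 482.663, 210.196], [0.0, 0.0, 1.0]], 'R': [[-0.017, -1.0, 0.005], [-0.979, 0.016, -0.203], [0.203, -0.009, -0.979]], 't': [-0.011, 0.616, 1.582]}
side {'mtx': [[401.681, 0.0, 282.379], [0.0, 401.681, 211.623], [0.0, 0.0, 1.0]], 'R': [[-0.886, -0.464, -0.002], [-0.277, 0.533, -0.8], [0.372, -0.708, -0.601]], 't': [0.545, 0.287, 1.044]}
wrist {'mtx': [[313.717, 0.0, 284.892], [0.0, 313.717, 206.784], [0.0, 0.0, 1.0]], 'mount': [[0.0, -0.946, -0.323, 0.083], [1.0, -0.0, 0.001, -0.001], [-0.001, -0.323, 0.946, -0.143], [0.0, 0.0, 0.0, 1.0]]}
```

View pics/top0.png

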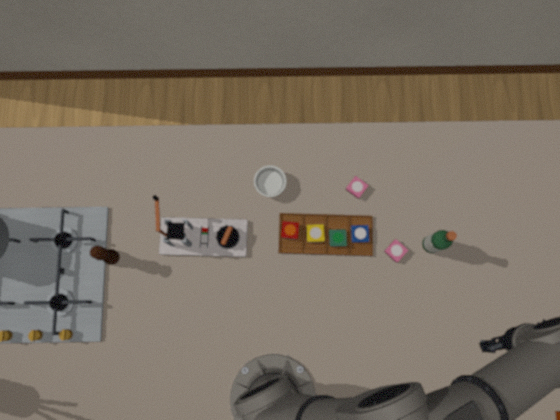

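View pics/side0.png

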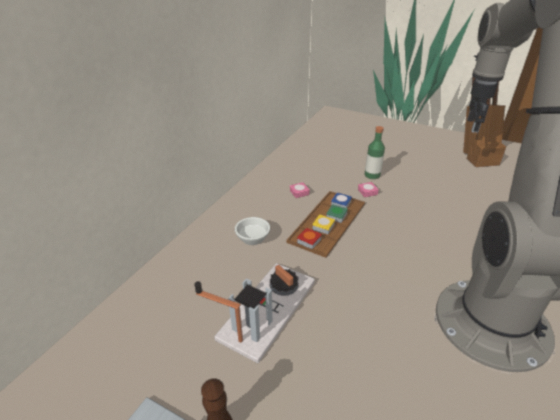

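The top view shows four tins in the tray: red (290,230), yellow (316,233), green (338,238) and blue (360,234). The dispenser is at about (204,237), with its wheel at (228,237), tower at (177,231) and knob at (156,198). Two pink look-alikes, at (358,187) and (397,251), sit outside the tray and are excluded. The bystanders are the bowl (270,182), bottle (440,241) and mill (105,255).

```bash
cat > h.py <<'E'
from plant import *
import cv2,numpy as np
from scipy.spatial.transform import Rotation as Ro
def cam(n,o=None):
    c=camera_params(n);K=np.array(c["mtx"])
    if n=="wrist":
        o=o or get_obs();M=np.array(c["mount"]);T=np.eye(4);T[:3,:3]=Ro.from_rotvec(o["tool_rot"]).as_matrix();T[:3,3]=o["tcp_pos"]
        W=T@M;R=W[:3,:3].T;return K,R,-R@W[:3,3]
    return K,np.array(c["R"]),np.array(c["t"])
def ray(c,uv,z):
    K,R,t=c;uv=np.atleast_2d(uv).astype(float)
    d=np.c_[uv,np.ones(len(uv))]@np.linalg.inv(K).T@R;p=-R.T@t
    return p+d*((z-p[2])/d[:,2])[:,None]
def proj(c,X):
    K,R,t=c;q=(np.atleast_2d(X)@R.T+t)@K.T;return q[:,:2]/q[:,2:]
def blobs(f,lo,hi,amin=30):
    h=cv2.cvtColor(f,cv2.COLOR_RGB2HSV);m=cv2.inRange(h,np.array(lo),np.array(hi))
    cs,_=cv2.findContours(m,cv2.RETR_EXTERNAL,cv2.CHAIN_APPROX_NONE)
    return sorted([c for c in cs if cv2.contourArea(c)>amin],key=cv2.contourArea,reverse=True)
def rect(c,cnt,z):
    w=ray(c,cnt[:,0,:],z)[:,:2]*1000
    (x,y),(a,b),an=cv2.minAreaRect(w.astype(np.float32));return np.round([x,y,a,b,an],1)
def to_tool(d,o=None):
    o=o or get_obs();return Ro.from_rotvec(o["tool_rot"]).inv().apply(d)
COL={"red":((0,150,90),(8,255,255)),"yellow":((22,120,90),(35,255,255)),"green":((60,120,30),(90,255,200)),"blue":((105,120,50),(125,255,255))}
E
python3 - <<'E'
from h import *
f=cv2.imread("pics/top0.png")[:,:,::-1].copy();c=cam("top")
for k,(lo,hi) in COL.items():
    for b in blobs(f,lo,hi,60): print(k,b.mean(0).round(),cv2.contourArea(b),rect(c,b,.03))
g=f[190:275,140:260];
m=cv2.inRange(f,(165,160,160),(255,255,255));
m[:,:150]=0;m[:,255:]=0;m[:205]=0;m[270:]=0
pts=np.argwhere(m)[:,::-1][:,None]
print("base",rect(c,pts,.018),pts.min(0),pts.max(0))
cv2.imwrite("pics/c.png",cv2.resize(f[180:270,140:390],(800,288),interpolation=cv2.INTER_CUBIC)[:,:,::-1])
E
```

```text
red [[289. 230.]] 267.5 [552.1 -67.3  58.7  62.7  88.5]
yellow [[315. 233.]] 285.5 [ 540.1 -154.9   62.3   62.7   89.1]
green [[338. 238.]] 131.0 [ 523.2 -231.9   45.1   45.1   89.1]
blue [[360. 234.]] 226.5 [ 535.8 -309.6   55.9   52.3   89.1]
base [534.5 233.4 286.8 118.2  86.5] [[160 219]] [[245 254]]
```

View pics/c.png

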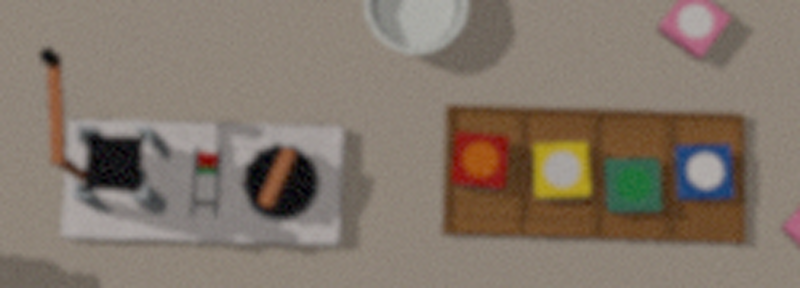

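The crop confirms the choice. Red, yellow, green and blue lie in the tray, square to it, and both pinks are outside. The keeper is open towards +x. Next I'll move over the dispenser for a close look.

>>> arm_command:
  deltas:
    - {"linear": [0, 0, -0.06], "spin": 0, "grip": 100}
    - {"linear": [0, 0, -0.12], "spin": 0, "grip": 100}
    - {"linear": [0, 0, -0.13], "spin": -0.15, "grip": 100}
    - {"linear": [0.318, -0.268, -0.13], "spin": -0.3, "grip": 100}
    - {"linear": [0.318, -0.268, -0.13], "spin": -0.45, "grip": 100}
    - {"linear": [0.318, -0.268, -0.13], "spin": -0.6, "grip": 100}
    - {"linear": [0.318, -0.268, -0.13], "spin": -0.75, "grip": 100}
    - {"linear": [0.318, -0.268, -0.13], "spin": -0.9, "grip": 100}
    - {"linear": [0.318, -0.268, -0.13], "spin": -1.05, "grip": 100}
    - {"linear": [0.318, -0.268, -0.13], "spin": -1.2, "grip": 100}
    - {"linear": [0.565, -0.716, -0.13], "spin": -1.35, "grip": 100}
    - {"linear": [0.565, -0.716, -0.13], "spin": -1.5, "grip": 100}
    - {"linear": [0.565, -0.716, -0.13], "spin": -1.56, "grip": 100}
    - {"linear": [0.565, -0.716, -0.13], "spin": -1.56, "grip": 100}
    - {"linear": [0.565, -0.716, -0.13], "spin": -1.56, "grip": 100}
    - {"linear": [0.565, -0.716, -0.13], "spin": -1.56, "grip": 100}
    - {"linear": [0.565, -0.716, -0.13], "spin": -1.56, "grip": 100}
    - {"linear": [0.565, -0.716, -0.13], "spin": -1.56, "grip": 100}
    - {"linear": [0.565, -0.716, -0.13], "spin": -1.56, "grip": 100}
    - {"linear": [0.565, -0.716, -0.13], "spin": -1.56, "grip": 100}

```text
clock: 2.65
tcp_pos: [0.5298, 0.2005, 0.3609]
tool_rot: [-1.89, -2.508, 0.001]
ft_force: [-0.5, -0.8, -0.3]
opening: 1.0
grip_force: 0.0
```

```bash
python3 - <<'E'
from h import *
o=get_obs();print(o["joints"].round(2),o["tcp_pos"],o["tool_rot"],abs(o["qvel"]).max());np.save("o1.npy",o,allow_pickle=True)
f=grab_frame("wrist");cv2.imwrite("pics/w1.png",f[:,:,::-1])
c=cam("top");f=grab_frame("top");cv2.imwrite("pics/t1.png",f[:,:,::-1])
E
```

```text
[ 0.17  0.23 -0.77  1.65  0.17  1.33 -0.34] [0.52976857 0.2005099  0.36088513] [-1.89016623e+00 -2.50834143e+00  8.63949532e-04] 0.03363888486264447
```

View pics/w1.png

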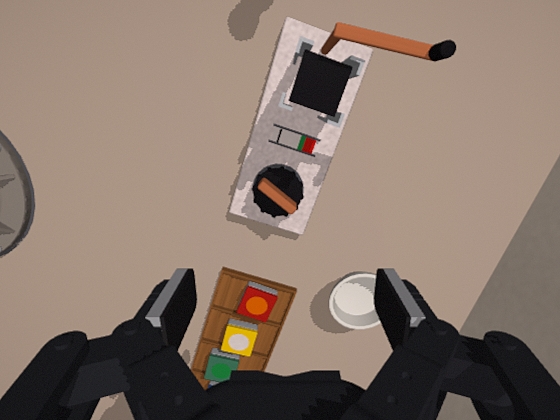

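The wrist view shows the dispenser clearly: base corners at about (288,17), (372,45), (299,238) and (228,214), platform at (321,83), wheel at (277,190) and gauge at (295,140). The copper bar runs from (262,182) to (292,210), and the knob is at (444,50).

```bash
python3 - <<'E'
from h import *
o=np.load("o1.npy",allow_pickle=True).item();c=cam("wrist",o)
f=cv2.imread("pics/w1.png")[:,:,::-1].copy();h=cv2.cvtColor(f,cv2.COLOR_RGB2HSV)
C=[(288,17),(372,45),(299,238),(228,214)]
P=ray(c,C,.018);print("corners",P.round(4).tolist());ctr=P.mean(0)
yv=(P[0]+P[1]-P[2]-P[3])[:2];print("ctr",ctr[:2].round(4),"len",np.linalg.norm(yv)/2,"yaw",np.degrees(np.arctan2(yv[1],yv[0]))-90)
for k,(lo,hi) in COL.items():
    for b in blobs(f,lo,hi,60): print(k,b.mean(0).round(),rect(c,b,.03))
b=[b for b in blobs(f,(4,110,60),(18,255,255),60)]
for x in b: print("cop",x.mean(0).round(),rect(c,x,.07),rect(c,x,.149))
for x in blobs(f,(0,0,0),(180,255,45),300): print("blk",x.mean(0).round(),rect(c,x,.129)[:5],rect(c,x,.042)[:4], rect(c,x,.177)[:4])
cv2.imwrite("pics/g1.png",cv2.resize(f[110:220,225:345],(768,704),interpolation=cv2.INTER_CUBIC)[:600,:,::-1])
E
```

```text
corners [[0.4809, 0.3845, 0.018], [0.6028, 0.3839, 0.018], [0.5903, 0.0746, 0.018], [0.4651, 0.0837, 0.018]]
ctr [0.5348 0.2317] len 0.30540632437229137 yaw -2.6532340895536493
red [[256. 304.]] [552.5 -65.8  61.   58.2  83.5]
red [[308. 145.]] [557.6 229.3  21.   15.2  87.8]
yellow [[239. 340.]] [ 5.403e+02 -1.519e+02  5.790e+01  6.350e+01  2.000e-01]
green [[221. 371.]] [ 523.3 -232.4   40.6   38.7   66.3]
cop [[238. 330.]] [ 536.  -113.5  255.7  124.8   87.4] [530.6 -41.6 209.2 102.1  87.4]
cop [[376.  41.]] [597.  379.6 137.4  35.   13. ] [580.6 361.8 112.4  28.7  13. ]
cop [[277. 196.]] [532.  151.9  19.7  67.5  65.8] [527.3 175.5  16.1  55.2  65.8]
blk [[283. 365.]] [595.4 -64.4 919.2 279.8  16.1] [ 616.  -144.8 1132.5  344.7] [584.  -20.1 801.6 244. ]
blk [[320.  83.]] [539.  308.5  55.7  55.5  87.6] [546.5 314.6  68.6  68.3] [534.8 305.   48.5  48.4]
blk [[276. 191.]] [527.1 174.8  62.2  63.8  20.2] [531.8 150.   76.6  78.5] [524.4 188.5  54.2  55.6]
blk [[442.  50.]] [655.1 376.6  28.2  16.2  31.2] [689.6 398.6  34.7  20. ] [636.1 364.5  24.6  14.2]
```

View pics/g1.png

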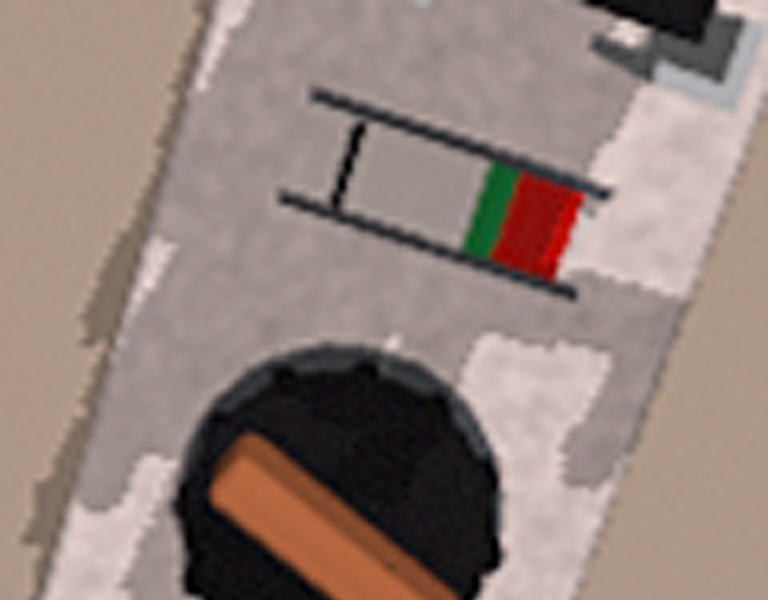

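```bash
python3 - <<'E'
from h import *
o=np.load("o1.npy",allow_pickle=True).item();c=cam("wrist",o)
q=lambda u,z:ray(c,np.array([225,110])+np.array(u)/6.4,z)[:,:2]*1000
y=np.radians(-2.5);ex=np.array([np.cos(y),np.sin(y)]);ctr=np.array([531.8,150])+np.array([-np.sin(y),np.cos(y)])*85
for z in(.02,.028): print(z,((q([(347,168),(478,207),(506,216)],z)-ctr)@ex).round(2))
e=q([(212,492),(365,600),(255,437),(455,590)],.07);
for a,b in((0,1),(2,3)): d=e[b]-e[a];print(np.degrees(np.arctan2(d[1],d[0])))
R=Ro.from_rotvec(o["tool_rot"]).as_matrix();print("yaw",np.degrees(np.arctan2(R[1,0],R[0,0])))
print(to_tool(np.array([.5318,.150,0])-np.r_[o["tcp_pos"][:2],0],o))
E
```

```text
0.02 [-22.9    9.52  16.55]
0.028 [-23.03   8.85  15.77]
-20.67402114159206
-22.53960423958342
yaw 106.00012595966159
[-4.91131400e-02 -1.19697979e-02 -4.46636748e-06]
```

>>> arm_command:
  deltas:
    - {"linear": [-0.049, -0.012, 0.06], "spin": -0.18, "grip": 80}
    - {"linear": [-0.049, -0.012, 0.12], "spin": -0.36, "grip": 80}
    - {"linear": [-0.049, -0.012, 0.18], "spin": -0.54, "grip": 80}
    - {"linear": [-0.049, -0.012, 0.2], "spin": -0.72, "grip": 80}
    - {"linear": [-0.049, -0.012, 0.22], "spin": -0.907, "grip": 80}
    - {"linear": [-0.049, -0.012, 0.24], "spin": -0.907, "grip": 80}
    - {"linear": [-0.049, -0.012, 0.28], "spin": -0.907, "grip": 80}
    - {"linear": [-0.049, -0.012, 0.314], "spin": -0.907, "grip": 80}
    - {"linear": [-0.049, -0.012, 0.314], "spin": -0.907, "grip": 80}
    - {"linear": [-0.049, -0.012, 0.314], "spin": -0.907, "grip": 0}
    - {"linear": [-0.049, -0.012, 0.314], "spin": -0.907, "grip": 0}
    - {"linear": [-0.049, -0.012, 0.314], "spin": -0.907, "grip": 0}
    - {"linear": [-0.049, -0.012, 0.314], "spin": -0.907, "grip": 0}
    - {"linear": [-0.049, -0.012, 0.314], "spin": -0.907, "grip": 0}
    - {"linear": [-0.049, -0.012, 0.314], "spin": -0.907, "grip": 0}
    - {"linear": [-0.049, -0.012, 0.314], "spin": -0.907, "grip": 0}
  newtons: 60

```text
clock: 4.75
tcp_pos: [0.5319, 0.1481, 0.0484]
tool_rot: [0.605, 3.082, -0.004]
ft_force: [-8.2, -10.6, 21.4]
opening: 0.151
grip_force: 58.6
```

```bash
python3 - <<'E'
from h import *
o=get_obs();print(o["tcp_pos"],o["ft_force"].round(1),o["torque"].round(2),o["opening"],o["grip_force"],o["joints"].round(2))
E
```

```text
[0.53186419 0.14809343 0.04844102] [ -8.2 -10.6  21.4] [-2.19  1.67 -0.22] 0.15086343944070207 58.61439406871796 [ 0.2   0.58 -0.75  1.99  0.55  0.79  0.31]
```

>>> arm_command:
  deltas:
    - {"linear": [0, 0, 0], "spin": 0, "grip": 40}
    - {"linear": [-0.0005, -0.002, -0.006], "spin": 0, "grip": 40}
    - {"linear": [-0.0005, -0.002, -0.006], "spin": 0, "grip": 0}
    - {"linear": [-0.0005, -0.002, -0.006], "spin": 0, "grip": 0}
    - {"linear": [-0.0005, -0.002, -0.006], "spin": 0, "grip": 0}
    - {"linear": [-0.0005, -0.002, -0.006], "spin": 0, "grip": 0}
    - {"linear": [-0.0005, -0.002, -0.006], "spin": 0, "grip": 0}
    - {"linear": [-0.0005, -0.002, -0.006], "spin": 0.1, "grip": 0}
    - {"linear": [-0.0005, -0.002, -0.006], "spin": 0.2, "grip": 0}
    - {"linear": [-0.0005, -0.002, -0.006], "spin": 0.3, "grip": 0}
    - {"linear": [-0.0005, -0.002, -0.006], "spin": 0.3, "grip": 0}
  newtons: 60

```text
clock: 6.12
tcp_pos: [0.5321, 0.1481, 0.0541]
tool_rot: [1.058, 2.957, 0.001]
ft_force: [-1.0, -2.0, 11.0]
opening: 0.147
grip_force: 59.0
```

```bash
python3 - <<'E'
from h import *
o=get_obs();print(o["tcp_pos"],o["ft_force"].round(1),o["torque"].round(2),o["opening"],o["grip_force"],o["joints"].round(2))
R=Ro.from_rotvec(o["tool_rot"]).as_matrix();print("yaw",np.degrees(np.arctan2(R[1,0],R[0,0])))
E
```

```text
[0.53207134 0.14812116 0.05405184] [-1. -2. 11.] [-0.23  0.28 -0.19] 0.14701267127696344 59.0380722284317 [ 0.16  0.55 -0.69  1.99  0.49  0.77  0.07]
yaw 140.62312613174393
```

>>> arm_command:
  deltas:
    - {"linear": [0, 0, 0], "spin": 0.12, "grip": 0}
    - {"linear": [0, 0, 0], "spin": 0.24, "grip": 0}
    - {"linear": [0, 0, 0], "spin": 0.36, "grip": 0}
    - {"linear": [0, 0, 0], "spin": 0.48, "grip": 0}
    - {"linear": [0, 0, 0], "spin": 0.6, "grip": 0}
    - {"linear": [0, 0, 0], "spin": 0.72, "grip": 0}
    - {"linear": [0, 0, 0], "spin": 0.84, "grip": 0}
    - {"linear": [0, 0, 0], "spin": 0.96, "grip": 0}
    - {"linear": [0, 0, 0], "spin": 1.08, "grip": 0}
    - {"linear": [0, 0, 0], "spin": 1.2, "grip": 0}
    - {"linear": [0, 0, 0], "spin": 1.32, "grip": 0}
    - {"linear": [0, 0, 0], "spin": 1.44, "grip": 0}
    - {"linear": [0, 0, 0], "spin": 1.56, "grip": 0}
    - {"linear": [0, 0, 0], "spin": 1.68, "grip": 0}
    - {"linear": [0, 0, 0], "spin": 1.8, "grip": 0}
    - {"linear": [0, 0, 0], "spin": 1.92, "grip": 0}
    - {"linear": [0, 0, 0], "spin": 2.02, "grip": 0}
    - {"linear": [0, 0, 0], "spin": 2.02, "grip": 0}

```text
clock: 8.38
tcp_pos: [0.5333, 0.148, 0.0541]
tool_rot: [3.068, 0.676, 0.005]
ft_force: [7.6, -1.9, 3.0]
opening: 0.146
grip_force: 58.7
```

```bash
python3 - <<'E'
from h import *
o=get_obs();print(o["tcp_pos"],o["ft_force"].round(1),o["torque"].round(2),o["opening"],o["grip_force"],o["joints"].round(2))
R=Ro.from_rotvec(o["tool_rot"]).as_matrix();print("yaw",np.degrees(np.arctan2(R[1,0],R[0,0])))
f=grab_frame("wrist");g=grab_frame("top")[190:270,140:260]
a=cv2.resize(f,(560,420));b=cv2.resize(g,(240,160))
p=proj(cam("wrist",o),[[.5355,.235,.02]])[0];print(p)
cv2.imwrite("pics/w2.png",a[:,:,::-1])
E
```

```text
[0.53328466 0.14795857 0.05410024] [ 7.6 -1.9  3. ] [-0.56 -1.45 -0.01] 0.1455106726154588 58.6952018737793 [-0.22  0.46 -0.21  2.01  0.15  0.68 -1.66]
yaw 24.871153871010645
[152.427184   181.20879357]
```

View pics/w2.png

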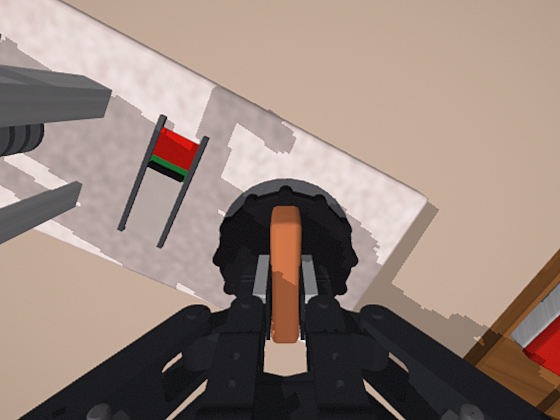

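```bash
python3 - <<'E'
from h import *
c=cam("wrist");f=cv2.imread("pics/w2.png")[:,:,::-1]
y=np.radians(-2.5);ex=np.array([np.cos(y),np.sin(y)]);ctr=np.array([531.8,149])+np.array([-np.sin(y),np.cos(y)])*85
for t in np.arange(0.15,.62,.025):
    p=np.array([182,128])+t*np.array([-41,116]);v=f[int(round(p[1])),int(round(p[0]))]
    print(p.round(),v,((ray(c,p,.022)[0,:2]*1000-ctr)@ex).round(1))
E
```

```text
[176. 145.] [159  22  11] 26.0
[175. 148.] [159  19  11] 24.2
[174. 151.] [159  15  14] 22.4
[173. 154.] [158  16   9] 20.7
[172. 157.] [160  20  15] 18.9
[171. 160.] [162  20  19] 17.1
[170. 163.] [ 56 104  48] 15.3
[169. 166.] [ 22 106  48] 13.4
[168. 169.] [8 0 4] 11.6
[167. 172.] [21 19 22] 9.8
[166. 174.] [11  9 11] 7.9
[165. 177.] [183 170 165] 6.0
[164. 180.] [180 166 162] 4.2
[163. 183.] [179 166 161] 2.3
[162. 186.] [179 166 160] 0.4
[160. 189.] [179 166 162] -1.5
[159. 192.] [184 170 165] -3.5
[158. 195.] [182 168 163] -5.4
[157. 198.] [181 166 161] -7.3
```

>>> arm_command:
  deltas:
    - {"linear": [0, 0, 0], "spin": 0.08, "grip": 0}
    - {"linear": [0, 0, 0], "spin": 0.08, "grip": 0}
    - {"linear": [0, 0, 0], "spin": 0.08, "grip": 0}
    - {"linear": [0, 0, 0], "spin": 0.08, "grip": 60}
    - {"linear": [0, 0, 0], "spin": 0.08, "grip": 60}
    - {"linear": [0, 0, 0], "spin": 0.08, "grip": 80}
    - {"linear": [0, 0, -0.06], "spin": 0.08, "grip": 80}
    - {"linear": [0, 0, -0.12], "spin": 0.08, "grip": 80}
    - {"linear": [0.0, -0.08, -0.18], "spin": 0.08, "grip": 80}
    - {"linear": [0.0, -0.08, -0.2], "spin": 0.08, "grip": 80}
    - {"linear": [0.0, -0.08, -0.2], "spin": 0.08, "grip": 80}
    - {"linear": [0.0, -0.08, -0.2], "spin": 0.08, "grip": 80}

```text
clock: 9.98
tcp_pos: [0.4977, 0.2197, 0.2528]
tool_rot: [3.092, 0.556, -0.001]
ft_force: [0.0, -0.8, -0.6]
opening: 0.798
grip_force: 0.0
```

```bash
python3 - <<'E'
from h import *
o=get_obs();print(o["tcp_pos"],o["joints"].round(2),o["ft_force"].round(1))
R=Ro.from_rotvec(o["tool_rot"]).as_matrix();print("yaw",np.degrees(np.arctan2(R[1,0],R[0,0])))
f=grab_frame("wrist");np.save("o2.npy",o,allow_pickle=True);cv2.imwrite("pics/w3.png",f[:,:,::-1])
p=proj(cam("wrist",o),[[.5355,.235,.02]])[0].astype(int);print(p)
x0,y0=max(p[0]-60,0),max(p[1]-45,0);print(x0,y0)
cv2.imwrite("pics/g3.png",cv2.resize(f[y0:y0+90,x0:x0+120],(800,600),interpolation=cv2.INTER_CUBIC)[:,:,::-1])
c=cam("wrist",o)
for k,(lo,hi) in COL.items():
    for b in blobs(f,lo,hi,60): print(k,b.mean(0).round(),rect(c,b,.03))
E
```

```text
[0.4976666  0.21970507 0.25281561] [-0.31  0.21 -0.26  1.86  0.06  1.08 -1.81] [ 0.  -0.8 -0.6]
yaw 20.375332546996095
[284 137]
224 92
red [[516. 210.]] [553.2 -64.6  62.4  57.9  83.4]
red [[297. 120.]] [559.1 228.8  21.   15.4  87.1]
yellow [[552. 242.]] [ 530.1 -126.9   64.1   28.8   36.2]
green [[293. 130.]] [547.4 229.4  21.2   5.8  87.7]
```

View pics/g3.png

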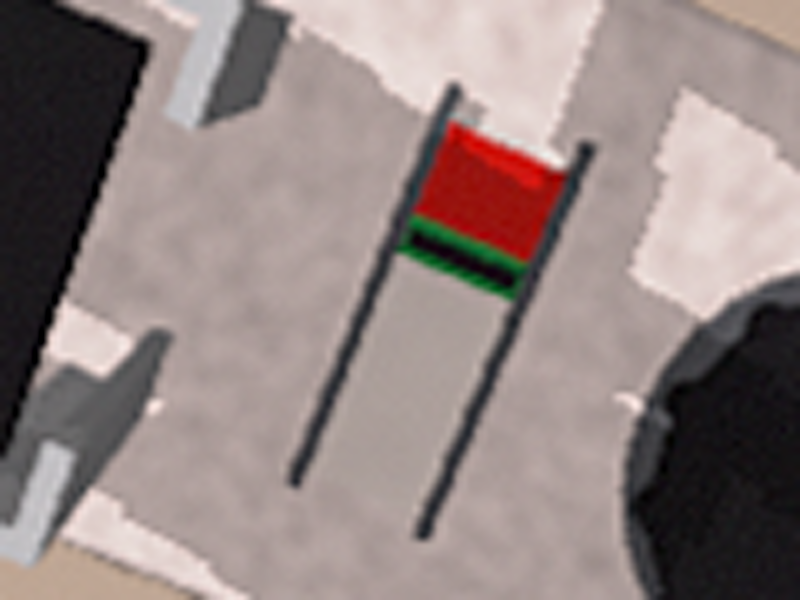

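The pointer sits in the middle of the green (crop pixel 465,258), so the wheel is done. Next is the tray.

>>> arm_command:
  deltas:
    - {"linear": [0, 0, -0.05], "spin": -0.15, "grip": 90}
    - {"linear": [-0.063, 0.275, -0.077], "spin": -0.3, "grip": 90}
    - {"linear": [-0.063, 0.275, -0.077], "spin": -0.45, "grip": 90}
    - {"linear": [-0.063, 0.275, -0.077], "spin": -0.6, "grip": 90}
    - {"linear": [-0.063, 0.275, -0.077], "spin": -0.75, "grip": 90}
    - {"linear": [-0.063, 0.275, -0.077], "spin": -0.9, "grip": 90}
    - {"linear": [-0.063, 0.275, -0.077], "spin": -1.05, "grip": 90}
    - {"linear": [-0.063, 0.275, -0.077], "spin": -1.198, "grip": 90}
    - {"linear": [-0.063, 0.275, -0.077], "spin": -1.198, "grip": 90}
    - {"linear": [-0.063, 0.275, -0.077], "spin": -1.198, "grip": 90}

```text
clock: 11.28
tcp_pos: [0.5343, -0.0599, 0.3297]
tool_rot: [-2.244, -2.197, 0.001]
ft_force: [0.5, 0.0, 0.3]
opening: 0.899
grip_force: 0.0
```

```bash
cat > tins.py <<'E'
from h import *
def tins(n):
    o=get_obs();R=Ro.from_rotvec(o["tool_rot"]).as_matrix();f=grab_frame(n);c=cam(n,o)
    cv2.imwrite(f"pics/{n}_{o['clock']:.2f}.png",f[:,:,::-1])
    print(n,o["tcp_pos"].round(4),"yaw",np.degrees(np.arctan2(R[1,0],R[0,0])).round(2),o["joints"].round(2),o["ft_force"].round(1))
    for k,(lo,hi) in COL.items():
        for b in blobs(f,lo,hi,60): print(k,b.mean(0).round()[0],rect(c,b,.03))
if __name__=="__main__":
    tins("wrist");tins("top")
E
python3 tins.py
```

```text
wrist [ 0.5343 -0.0599  0.3297] yaw 88.79 [ 0.12  0.13 -0.14  1.78  0.02  1.23 -0.05] [0.5 0.  0.3]
red [298. 165.] [552.8 -66.5  58.1  58.2  83. ]
yellow [291. 223.] [ 5.399e+02 -1.533e+02  5.680e+01  5.960e+01  2.000e-01]
green [281. 269.] [ 523.7 -232.4   40.    38.5   87.9]
blue [290. 308.] [ 536.  -306.7   55.6   60.1    0. ]
top [ 0.5343 -0.0597  0.3298] yaw 88.84 [ 0.12  0.13 -0.14  1.78  0.02  1.23 -0.05] [ 0.4 -0.3  0.4]
green [338. 238.] [ 523.5 -231.8   44.7   45.6   87.4]
blue [360. 234.] [ 535.8 -309.5   55.2   52.3   89.1]
```

>>> arm_command:
  deltas:
    - {"linear": [-0.006, 0.0186, 0.06], "spin": 0.1, "grip": 82}
    - {"linear": [-0.006, 0.0186, 0.12], "spin": 0.1, "grip": 82}
    - {"linear": [-0.006, 0.0186, 0.18], "spin": 0.1, "grip": 82}
    - {"linear": [-0.006, 0.0186, 0.24], "spin": 0.1, "grip": 82}
    - {"linear": [-0.006, 0.0186, 0.27], "spin": 0.1, "grip": 82}
    - {"linear": [-0.006, 0.0186, 0.3], "spin": 0.1, "grip": 82}
    - {"linear": [-0.006, 0.0186, 0.328], "spin": 0.1, "grip": 82}
    - {"linear": [-0.006, 0.0186, 0.328], "spin": 0.1, "grip": 82}
    - {"linear": [-0.006, 0.0186, 0.328], "spin": 0.1, "grip": 82}
    - {"linear": [-0.006, 0.0186, 0.328], "spin": 0.1, "grip": 50}
    - {"linear": [-0.006, 0.0186, 0.328], "spin": 0.1, "grip": 50}
    - {"linear": [-0.006, 0.0186, 0.328], "spin": 0.1, "grip": 50}
    - {"linear": [-0.006, 0.0186, 0.328], "spin": 0.1, "grip": 50}
    - {"linear": [-0.006, 0.0186, 0.328], "spin": 0.1, "grip": 50}
  newtons: 50

```text
clock: 13.12
tcp_pos: [0.5539, -0.0658, 0.0039]
tool_rot: [2.347, 2.086, 0.002]
ft_force: [-1.1, 0.6, 5.0]
opening: 0.674
grip_force: 53.5
```

>>> arm_command:
  deltas:
    - {"linear": [0, 0, -0.05], "spin": 0, "grip": 50}
    - {"linear": [0, 0, -0.11], "spin": 0, "grip": 50}
    - {"linear": [0, 0, -0.17], "spin": 0, "grip": 50}
    - {"linear": [0.05, -0.008, -0.22], "spin": -0.076, "grip": 50}
    - {"linear": [0.11, -0.017, -0.238], "spin": -0.076, "grip": 50}
    - {"linear": [0.17, -0.026, -0.238], "spin": -0.076, "grip": 50}
    - {"linear": [0.23, -0.036, -0.238], "spin": -0.076, "grip": 50}
    - {"linear": [0.29, -0.045, -0.238], "spin": -0.076, "grip": 50}
    - {"linear": [0.35, -0.054, -0.238], "spin": -0.076, "grip": 50}
    - {"linear": [0.3706, -0.0577, -0.238], "spin": -0.076, "grip": 50}
    - {"linear": [0.3706, -0.0577, -0.238], "spin": -0.076, "grip": 50}
    - {"linear": [0.3706, -0.0577, -0.238], "spin": -0.076, "grip": 50}

```text
clock: 14.62
tcp_pos: [0.5394, 0.3074, 0.2407]
tool_rot: [2.268, 2.173, -0.0]
ft_force: [0.1, -0.6, -1.6]
opening: 0.667
grip_force: 54.9
```

```bash
python3 tins.py
```

```text
wrist [0.5394 0.3074 0.2407] yaw 87.55 [-0.37  0.35 -0.32  1.7   0.12  1.11 -0.77] [ 0.1 -0.6 -1.6]
red [285. 295.] [532.1 139.2 180.6 173.3  87.8]
top [0.5396 0.3072 0.2407] yaw 87.52 [-0.37  0.35 -0.32  1.7   0.12  1.11 -0.77] [ 0.  -0.7 -1.1]
yellow [315. 233.] [ 541.8 -156.4   65.3   59.3   89.1]
green [338. 238.] [ 523.  -232.4   46.4   44.9    6.8]
blue [360. 233.] [ 535.8 -309.4   55.3   52.3   89.1]
```

```bash
cp $(ls -t pics/wrist_*|head -1) pics/v1.png
```

```text
(no output)
```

View pics/v1.png

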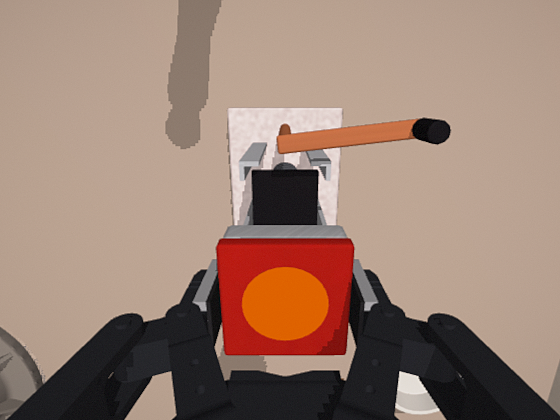

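The red tin is held square, with its lid centred at about (285,297) and the platform visible at about (285,198). I'll check its offset from the well.

```bash
cat > hold.py <<'E'
import sys
from h import *
# in-hand tin lid offset from TCP (lid about 26 mm above the TCP), and post geometry
def hold(col):
    o=get_obs();f=grab_frame("wrist");c=cam("wrist",o);z=o["tcp_pos"][2]+.026
    b=blobs(f,*COL[col],2000)[0];r=rect(c,b,z);print(col,r,"off",(r[:2]-o["tcp_pos"][:2]*1000).round(1),"op",o["opening"].round(3))
if __name__=="__main__":hold(sys.argv[1])
E
python3 hold.py red
```

```text
Traceback (most recent call last):
  File "hold.py", line 7, in <module>
    if __name__=="__main__":hold(sys.argv[1])
                            ~~~~^^^^^^^^^^^^^
  File "hold.py", line 6, in hold
    b=blobs(f,*COL[col],2000)[0];r=rect(c,b,z);print(col,r,"off",(r[:2]-o["tcp_pos"][:2]*1000).round(1),"op",o["opening"].round(3))
                                                                                                             ^^^^^^^^^^^^^^^^^^
AttributeError: 'float' object has no attribute 'round'
```

```bash
sed -i 's/,"op",o\["opening"\].round(3)/,"op",round(float(o["opening"]),3)/' hold.py; python3 hold.py red
```

```text
red [539.1 308.4  59.8  57.4  87.8] off [-0.4  0.9] op 0.669
```

>>> arm_command:
  deltas:
    - {"linear": [0, 0, 0.05], "spin": 0, "grip": 50}
    - {"linear": [0, 0, 0.08], "spin": 0, "grip": 50}
    - {"linear": [0, 0, 0.095], "spin": 0, "grip": 50}
    - {"linear": [0, 0, 0.103], "spin": 0, "grip": 50}
    - {"linear": [0, 0, 0.107], "spin": 0, "grip": 50}
    - {"linear": [0, 0, 0.111], "spin": 0, "grip": 50}
    - {"linear": [0, 0, 0.111], "spin": 0, "grip": 50}

```text
clock: 15.7
tcp_pos: [0.5391, 0.3091, 0.1296]
tool_rot: [2.266, 2.175, 0.001]
ft_force: [-0.4, 0.9, -1.2]
opening: 0.667
grip_force: 54.8
```

>>> arm_command:
  deltas:
    - {"linear": [0, 0, 0.002], "spin": 0, "grip": 50}
    - {"linear": [0, 0, 0.004], "spin": 0, "grip": 50}
    - {"linear": [0, 0, 0.004], "spin": 0, "grip": 50}
    - {"linear": [0, 0, 0.004], "spin": 0, "grip": 50}

```text
clock: 16.2
tcp_pos: [0.5393, 0.3093, 0.1256]
tool_rot: [2.267, 2.175, 0.001]
ft_force: [1.4, 1.8, 3.4]
opening: 0.669
grip_force: 55.5
```

>>> arm_command:
  deltas:
    - {"linear": [0, 0, -0.001], "spin": 0, "grip": 82}
    - {"linear": [0, 0, -0.001], "spin": 0, "grip": 82}
    - {"linear": [0, 0, -0.001], "spin": 0, "grip": 82}
    - {"linear": [0, 0, -0.04], "spin": 0, "grip": 82}
    - {"linear": [0, 0, -0.07], "spin": 0, "grip": 0}
    - {"linear": [0, 0, -0.07], "spin": 0, "grip": 0}
    - {"linear": [0, 0, -0.07], "spin": 0, "grip": 0}
    - {"linear": [0, 0, -0.07], "spin": 0, "grip": 0}
    - {"linear": [0, 0, -0.07], "spin": 0, "grip": 0}
    - {"linear": [0, 0, -0.07], "spin": 0, "grip": 0}

```text
clock: 17.45
tcp_pos: [0.5389, 0.309, 0.195]
tool_rot: [-2.266, -2.175, 0.001]
ft_force: [0.4, 0.9, 0.4]
opening: 0.002
grip_force: 0.0
```

```bash
python3 - <<'E'
from h import *
o=get_obs();f=grab_frame("wrist");c=cam("wrist",o);print(o["tcp_pos"],o["opening"])
b=blobs(f,*COL["red"],1000)[0];print(rect(c,b,.155),rect(c,b,.15))
cv2.imwrite("pics/w5.png",f[:,:,::-1])
E
```

```text
[0.53886943 0.30899043 0.19497381] 0.0019867842215348136
[538.7 311.1  56.9  56.2  87.7] [538.6 308.9  58.5  57.7  87.7]
```

View pics/w5.png

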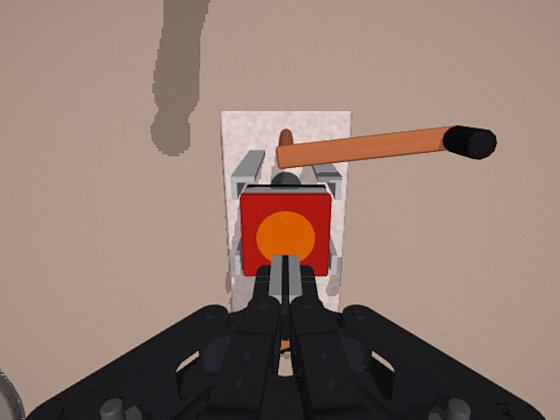

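The red tin is seated inside the posts, with its lid at about (285,235). I'll push it down.

>>> arm_command:
  deltas:
    - {"linear": [0, 0, 0.035], "spin": 0, "grip": 0}
    - {"linear": [0, 0, 0.045], "spin": 0, "grip": 0}
    - {"linear": [0, 0, 0.05], "spin": 0, "grip": 0}
    - {"linear": [0, 0, 0.055], "spin": 0, "grip": 0}
    - {"linear": [0, 0, 0.06], "spin": 0, "grip": 0}
    - {"linear": [0, 0, 0.065], "spin": 0, "grip": 0}
    - {"linear": [0, 0, 0.068], "spin": 0, "grip": 0}
    - {"linear": [0, 0, 0.068], "spin": 0, "grip": 0}
    - {"linear": [0, 0, 0.068], "spin": 0, "grip": 0}

```text
clock: 18.62
tcp_pos: [0.5394, 0.3093, 0.128]
tool_rot: [2.266, 2.175, 0.002]
ft_force: [-0.7, 0.4, 3.3]
opening: 0.001
grip_force: 1.7
```

>>> arm_command:
  deltas:
    - {"linear": [0, 0, -0.05], "spin": 0, "grip": 0}
    - {"linear": [0, 0, -0.1], "spin": 0, "grip": 82}
    - {"linear": [-0.05, 0.002, -0.15], "spin": -0.042, "grip": 82}
    - {"linear": [-0.11, 0.005, -0.16], "spin": -0.042, "grip": 82}
    - {"linear": [-0.408, 0.018, -0.16], "spin": -0.042, "grip": 82}
    - {"linear": [-0.408, 0.018, -0.16], "spin": -0.042, "grip": 82}
    - {"linear": [-0.408, 0.018, -0.16], "spin": -0.042, "grip": 82}
    - {"linear": [-0.408, 0.018, -0.16], "spin": -0.042, "grip": 82}
    - {"linear": [-0.408, 0.018, -0.16], "spin": -0.042, "grip": 82}
    - {"linear": [-0.408, 0.018, -0.16], "spin": -0.042, "grip": 82}
    - {"linear": [-0.408, 0.018, -0.16], "spin": -0.042, "grip": 82}

```text
clock: 20.0
tcp_pos: [0.5403, -0.0989, 0.2876]
tool_rot: [2.22, 2.223, 0.001]
ft_force: [0.2, 0.9, 0.5]
opening: 0.825
grip_force: 0.0
```

```bash
python3 tins.py
```

```text
wrist [ 0.5403 -0.0989  0.2876] yaw 90.06 [ 0.16  0.18 -0.12  1.82  0.02  1.15  0.04] [0.2 0.9 0.5]
yellow [285. 208.] [ 5.405e+02 -1.539e+02  5.770e+01  5.730e+01  1.000e-01]
green [273. 259.] [ 523.9 -232.5   38.8   38.6    0. ]
blue [282. 303.] [ 536.5 -306.5   57.3   58.9    0. ]
top [ 0.5404 -0.0982  0.2875] yaw 90.13 [ 0.16  0.18 -0.12  1.82  0.02  1.15  0.04] [ 0.3  0.4 -0.2]
red [175. 231.] [554.1 328.5  62.9  56.8  84.2]
blue [360. 234.] [ 535.8 -309.5   55.6   52.3   89.1]
```

>>> arm_command:
  deltas:
    - {"linear": [-0.055, 0, 0.06], "spin": 0, "grip": 82}
    - {"linear": [-0.055, 0, 0.12], "spin": 0, "grip": 82}
    - {"linear": [-0.055, 0, 0.18], "spin": 0, "grip": 82}
    - {"linear": [-0.055, 0, 0.23], "spin": 0, "grip": 82}
    - {"linear": [-0.055, 0, 0.26], "spin": 0, "grip": 82}
    - {"linear": [-0.055, 0, 0.285], "spin": 0, "grip": 82}
    - {"linear": [-0.055, 0, 0.285], "spin": 0, "grip": 82}
    - {"linear": [-0.055, 0, 0.285], "spin": 0, "grip": 82}
    - {"linear": [-0.055, 0, 0.285], "spin": 0, "grip": 50}
    - {"linear": [-0.055, 0, 0.285], "spin": 0, "grip": 50}
    - {"linear": [-0.055, 0, 0.285], "spin": 0, "grip": 50}
    - {"linear": [-0.055, 0, 0.285], "spin": 0, "grip": 50}
    - {"linear": [-0.055, 0, 0.285], "spin": 0, "grip": 50}

```text
clock: 21.72
tcp_pos: [0.5412, -0.1542, 0.0039]
tool_rot: [2.219, 2.222, 0.002]
ft_force: [-0.4, 1.7, 7.2]
opening: 0.67
grip_force: 53.4
```

>>> arm_command:
  deltas:
    - {"linear": [0, 0, -0.05], "spin": 0, "grip": 50}
    - {"linear": [0, 0, -0.11], "spin": 0, "grip": 50}
    - {"linear": [0, 0, -0.17], "spin": 0, "grip": 50}
    - {"linear": [0.05, 0, -0.22], "spin": 0.043, "grip": 50}
    - {"linear": [0.4625, -0.0015, -0.237], "spin": 0.043, "grip": 50}
    - {"linear": [0.4625, -0.0015, -0.237], "spin": 0.043, "grip": 50}
    - {"linear": [0.4625, -0.0015, -0.237], "spin": 0.043, "grip": 50}
    - {"linear": [0.4625, -0.0015, -0.237], "spin": 0.043, "grip": 50}
    - {"linear": [0.4625, -0.0015, -0.237], "spin": 0.043, "grip": 50}
    - {"linear": [0.4625, -0.0015, -0.237], "spin": 0.043, "grip": 50}
    - {"linear": [0.4625, -0.0015, -0.237], "spin": 0.043, "grip": 50}
    - {"linear": [0.4625, -0.0015, -0.237], "spin": 0.043, "grip": 50}
    - {"linear": [0.4625, -0.0015, -0.237], "spin": 0.043, "grip": 50}
    - {"linear": [0.4625, -0.0015, -0.237], "spin": 0.043, "grip": 50}

```text
clock: 23.48
tcp_pos: [0.5387, 0.3069, 0.2398]
tool_rot: [2.269, 2.172, 0.0]
ft_force: [0.8, -1.3, -1.0]
opening: 0.667
grip_force: 54.7
```

```bash
python3 hold.py yellow
```

```text
yellow [538.3 308.7  60.   57.3  87.5] off [-0.4  1.8] op 0.667
```

>>> arm_command:
  deltas:
    - {"linear": [0, 0, 0.05], "spin": 0, "grip": 50}
    - {"linear": [0, 0, 0.08], "spin": 0, "grip": 50}
    - {"linear": [0, 0, 0.095], "spin": 0, "grip": 50}
    - {"linear": [0, 0, 0.103], "spin": 0, "grip": 50}
    - {"linear": [0, 0, 0.107], "spin": 0, "grip": 50}
    - {"linear": [0, 0, 0.111], "spin": 0, "grip": 50}
    - {"linear": [0, 0, 0.115], "spin": 0, "grip": 50}
    - {"linear": [0, 0, 0.115], "spin": 0, "grip": 50}
    - {"linear": [0, 0, 0.115], "spin": 0, "grip": 50}

```text
clock: 24.65
tcp_pos: [0.5385, 0.3083, 0.1246]
tool_rot: [2.268, 2.174, 0.001]
ft_force: [0.8, 0.5, 1.1]
opening: 0.667
grip_force: 54.8
```

Contact (force risen by about 2 N). Release, rise, close, and check before pushing.

>>> arm_command:
  deltas:
    - {"linear": [0, 0, 0], "spin": 0, "grip": 82}
    - {"linear": [0, 0, 0], "spin": 0, "grip": 82}
    - {"linear": [0, 0, 0], "spin": 0, "grip": 82}
    - {"linear": [0, 0, -0.04], "spin": 0, "grip": 82}
    - {"linear": [0, 0, -0.07], "spin": 0, "grip": 0}
    - {"linear": [0, 0, -0.07], "spin": 0, "grip": 0}
    - {"linear": [0, 0, -0.07], "spin": 0, "grip": 0}
    - {"linear": [0, 0, -0.07], "spin": 0, "grip": 0}
    - {"linear": [0, 0, -0.07], "spin": 0, "grip": 0}
    - {"linear": [0, 0, -0.07], "spin": 0, "grip": 0}

```text
clock: 25.9
tcp_pos: [0.5382, 0.3081, 0.194]
tool_rot: [-2.267, -2.174, 0.001]
ft_force: [-0.1, 0.1, -0.1]
opening: -0.002
grip_force: 0.0
```

```bash
cat > seat.py <<'E'
import sys
from h import *
o=get_obs();f=grab_frame("wrist");c=cam("wrist",o);print(o["tcp_pos"],o["opening"])
b=blobs(f,*COL[sys.argv[1]],600)[0];print(rect(c,b,.152),rect(c,b,.135))
cv2.imwrite(f"pics/seat_{o['clock']:.2f}.png",f[:,:,::-1])
E
python3 seat.py yellow
```

```text
[0.53820504 0.30811431 0.19395792] -0.001770631265524366
[538.  310.1  57.4  56.9  87.6] [537.7 302.5  62.7  62.2  87.6]
```

Seated at the same height as the first. Push to 0.127.

>>> arm_command:
  deltas:
    - {"linear": [0, 0, 0.035], "spin": 0, "grip": 0}
    - {"linear": [0, 0, 0.045], "spin": 0, "grip": 0}
    - {"linear": [0, 0, 0.05], "spin": 0, "grip": 0}
    - {"linear": [0, 0, 0.055], "spin": 0, "grip": 0}
    - {"linear": [0, 0, 0.06], "spin": 0, "grip": 0}
    - {"linear": [0, 0, 0.065], "spin": 0, "grip": 0}
    - {"linear": [0, 0, 0.068], "spin": 0, "grip": 0}
    - {"linear": [0, 0, 0.068], "spin": 0, "grip": 0}
    - {"linear": [0, 0, 0.068], "spin": 0, "grip": 0}
    - {"linear": [0, 0, 0.02], "spin": 0, "grip": 0}
    - {"linear": [0, 0, -0.04], "spin": 0, "grip": 82}
    - {"linear": [0, 0, -0.09], "spin": 0, "grip": 82}
    - {"linear": [-0.05, 0.002, -0.09], "spin": -0.042, "grip": 82}
    - {"linear": [-0.11, 0.005, -0.09], "spin": -0.042, "grip": 82}
    - {"linear": [-0.17, 0.007, -0.09], "spin": -0.042, "grip": 82}
    - {"linear": [-0.23, 0.01, -0.09], "spin": -0.042, "grip": 82}
    - {"linear": [-0.29, 0.012, -0.09], "spin": -0.042, "grip": 82}
    - {"linear": [-0.35, 0.015, -0.09], "spin": -0.042, "grip": 82}
    - {"linear": [-0.41, 0.018, -0.09], "spin": -0.042, "grip": 82}
    - {"linear": [-0.489, 0.005, -0.09], "spin": -0.042, "grip": 82}

```text
clock: 28.45
tcp_pos: [0.5265, -0.1652, 0.2847]
tool_rot: [2.22, 2.221, 0.001]
ft_force: [1.0, 0.2, -0.7]
opening: 0.82
grip_force: 0.0
```

```bash
python3 tins.py
```

```text
wrist [ 0.5265 -0.1652  0.2847] yaw 90.02 [ 0.22  0.18 -0.04  1.82  0.01  1.14  0.18] [ 1.   0.2 -0.7]
green [301. 211.] [ 548.3 -223.8   39.2   38.6   47.9]
green [301. 210.] [ 548.7 -222.9   55.3   55.8    0. ]
blue [292. 266.] [ 536.3 -307.4   58.3   56.7   90. ]
top [ 0.5236 -0.1741  0.2847] yaw 89.54 [ 0.23  0.18 -0.03  1.82  0.01  1.14  0.19] [ -3.4 -10.9  -0.7]
yellow [175. 231.] [553.9 327.3  65.5  62.6  84.6]
```

The green tin has been knocked aside to about (0.549, -0.223). I'll settle and look again.

>>> arm_command:
  deltas:
    - {"linear": [0, 0, 0], "spin": 0, "grip": 82}
    - {"linear": [0, 0, 0], "spin": 0, "grip": 82}
    - {"linear": [0, 0, 0], "spin": 0, "grip": 82}

```text
clock: 28.92
tcp_pos: [0.5267, -0.1623, 0.2844]
tool_rot: [-2.219, -2.223, -0.0]
ft_force: [1.2, -0.1, -0.3]
opening: 0.819
grip_force: 0.0
```

```bash
python3 tins.py; cp $(ls -t pics/wrist_*|head -1) pics/v2.png
```

```text
wrist [ 0.5267 -0.1623  0.2844] yaw 90.1 [ 0.22  0.18 -0.04  1.82  0.01  1.14  0.18] [ 1.2 -0.1 -0.3]
green [302. 214.] [ 5.489e+02 -2.238e+02  3.920e+01  3.880e+01  1.000e-01]
blue [292. 268.] [ 5.364e+02 -3.074e+02  5.690e+01  5.860e+01  1.000e-01]
top [ 0.5266 -0.1625  0.2844] yaw 90.09 [ 0.22  0.18 -0.04  1.82  0.01  1.14  0.18] [-0.3 -0.2  0.9]
yellow [175. 231.] [555.  326.6  62.1  62.7  89.1]
```

View pics/v2.png

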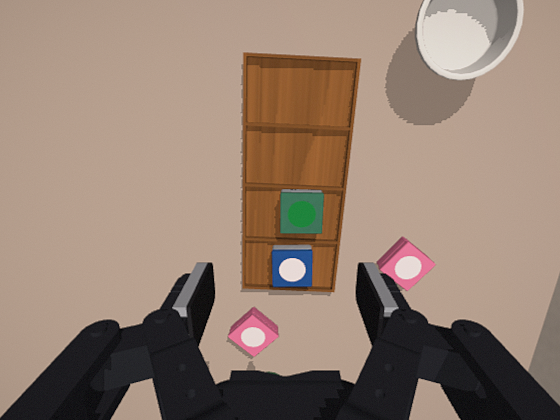

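The green tin lies flat and square in its compartment, centred at (302,214). Blue is at (292,268), and both pinks are outside the tray.

>>> arm_command:
  deltas:
    - {"linear": [-0.0615, 0.022, 0.06], "spin": 0, "grip": 82}
    - {"linear": [-0.0615, 0.022, 0.12], "spin": 0, "grip": 82}
    - {"linear": [-0.0615, 0.022, 0.18], "spin": 0, "grip": 82}
    - {"linear": [-0.0615, 0.022, 0.23], "spin": 0, "grip": 82}
    - {"linear": [-0.0615, 0.022, 0.26], "spin": 0, "grip": 82}
    - {"linear": [-0.0615, 0.022, 0.281], "spin": 0, "grip": 82}
    - {"linear": [-0.0615, 0.022, 0.281], "spin": 0, "grip": 82}
    - {"linear": [-0.0615, 0.022, 0.281], "spin": 0, "grip": 82}
    - {"linear": [-0.0615, 0.022, 0.281], "spin": 0, "grip": 50}
    - {"linear": [-0.0615, 0.022, 0.281], "spin": 0, "grip": 50}
    - {"linear": [-0.0615, 0.022, 0.281], "spin": 0, "grip": 50}
    - {"linear": [-0.0615, 0.022, 0.281], "spin": 0, "grip": 50}
    - {"linear": [-0.0615, 0.022, 0.281], "spin": 0, "grip": 50}

```text
clock: 30.65
tcp_pos: [0.5492, -0.2251, 0.0048]
tool_rot: [2.22, 2.22, 0.002]
ft_force: [-0.9, 0.8, 5.4]
opening: 0.67
grip_force: 53.7
```

>>> arm_command:
  deltas:
    - {"linear": [0, 0, -0.05], "spin": 0, "grip": 50}
    - {"linear": [0, 0, -0.11], "spin": 0, "grip": 50}
    - {"linear": [0, 0, -0.17], "spin": 0, "grip": 50}
    - {"linear": [0.05, 0, -0.22], "spin": 0.042, "grip": 50}
    - {"linear": [0.532, -0.01, -0.236], "spin": 0.042, "grip": 50}
    - {"linear": [0.532, -0.01, -0.236], "spin": 0.042, "grip": 50}
    - {"linear": [0.532, -0.01, -0.236], "spin": 0.042, "grip": 50}
    - {"linear": [0.532, -0.01, -0.236], "spin": 0.042, "grip": 50}
    - {"linear": [0.532, -0.01, -0.236], "spin": 0.042, "grip": 50}
    - {"linear": [0.532, -0.01, -0.236], "spin": 0.042, "grip": 50}
    - {"linear": [0.532, -0.01, -0.236], "spin": 0.042, "grip": 50}
    - {"linear": [0.532, -0.01, -0.236], "spin": 0.042, "grip": 50}
    - {"linear": [0.532, -0.01, -0.236], "spin": 0.042, "grip": 50}
    - {"linear": [0.532, -0.01, -0.236], "spin": 0.042, "grip": 50}
    - {"linear": [0.532, -0.01, -0.236], "spin": 0.042, "grip": 50}
    - {"linear": [0.532, -0.01, -0.236], "spin": 0.042, "grip": 50}

```text
clock: 32.65
tcp_pos: [0.5388, 0.306, 0.2396]
tool_rot: [2.269, 2.172, 0.0]
ft_force: [-0.2, -0.3, -0.7]
opening: 0.667
grip_force: 55.8
```

```bash
python3 hold.py green
```

```text
green [538.3 307.4  38.5  38.4  59.6] off [-0.5  1.4] op 0.667
```

>>> arm_command:
  deltas:
    - {"linear": [0.001, 0, 0.05], "spin": 0, "grip": 50}
    - {"linear": [0.001, 0, 0.08], "spin": 0, "grip": 50}
    - {"linear": [0.001, 0, 0.095], "spin": 0, "grip": 50}
    - {"linear": [0.001, 0, 0.103], "spin": 0, "grip": 50}
    - {"linear": [0.001, 0, 0.107], "spin": 0, "grip": 50}
    - {"linear": [0.001, 0, 0.111], "spin": 0, "grip": 50}
    - {"linear": [0.001, 0, 0.114], "spin": 0, "grip": 50}
    - {"linear": [0.001, 0, 0.114], "spin": 0, "grip": 50}
    - {"linear": [0.001, 0, 0.114], "spin": 0, "grip": 50}

```text
clock: 33.83
tcp_pos: [0.5387, 0.3083, 0.1258]
tool_rot: [2.268, 2.174, 0.001]
ft_force: [0.6, 0.9, 2.3]
opening: 0.667
grip_force: 56.0
```

>>> arm_command:
  deltas:
    - {"linear": [0, 0, 0], "spin": 0, "grip": 82}
    - {"linear": [0, 0, 0], "spin": 0, "grip": 82}
    - {"linear": [0, 0, 0], "spin": 0, "grip": 82}
    - {"linear": [0, 0, -0.04], "spin": 0, "grip": 82}
    - {"linear": [0, 0, -0.07], "spin": 0, "grip": 0}
    - {"linear": [0, 0, -0.07], "spin": 0, "grip": 0}
    - {"linear": [0, 0, -0.07], "spin": 0, "grip": 0}
    - {"linear": [0, 0, -0.07], "spin": 0, "grip": 0}
    - {"linear": [0, 0, -0.07], "spin": 0, "grip": 0}
    - {"linear": [0, 0, -0.07], "spin": 0, "grip": 0}

```text
clock: 35.08
tcp_pos: [0.5383, 0.308, 0.195]
tool_rot: [-2.267, -2.174, 0.001]
ft_force: [-0.1, -0.1, -0.4]
opening: 0.002
grip_force: 0.0
```

```bash
python3 seat.py green
```

```text
[0.53829917 0.30802832 0.19497481] 0.0016996958888135052
[538.2 308.6  38.5  40.5   1.6] [537.9 300.9  42.   44.2   1.6]
```

>>> arm_command:
  deltas:
    - {"linear": [0, 0, 0.035], "spin": 0, "grip": 0}
    - {"linear": [0, 0, 0.045], "spin": 0, "grip": 0}
    - {"linear": [0, 0, 0.05], "spin": 0, "grip": 0}
    - {"linear": [0, 0, 0.055], "spin": 0, "grip": 0}
    - {"linear": [0, 0, 0.06], "spin": 0, "grip": 0}
    - {"linear": [0, 0, 0.065], "spin": 0, "grip": 0}
    - {"linear": [0, 0, 0.069], "spin": 0, "grip": 0}
    - {"linear": [0, 0, 0.069], "spin": 0, "grip": 0}
    - {"linear": [0, 0, 0.069], "spin": 0, "grip": 0}

```text
clock: 36.25
tcp_pos: [0.5388, 0.3084, 0.127]
tool_rot: [2.268, 2.174, 0.001]
ft_force: [0.2, -0.4, -0.8]
opening: -0.0
grip_force: 0.0
```

>>> arm_command:
  deltas:
    - {"linear": [0, 0, -0.05], "spin": 0, "grip": 0}
    - {"linear": [0, 0, -0.11], "spin": 0, "grip": 82}
    - {"linear": [0, 0, -0.158], "spin": 0, "grip": 82}
    - {"linear": [-0.06, 0.002, -0.158], "spin": -0.042, "grip": 82}
    - {"linear": [-0.558, 0.021, -0.158], "spin": -0.042, "grip": 82}
    - {"linear": [-0.558, 0.021, -0.158], "spin": -0.042, "grip": 82}
    - {"linear": [-0.558, 0.021, -0.158], "spin": -0.042, "grip": 82}
    - {"linear": [-0.558, 0.021, -0.158], "spin": -0.042, "grip": 82}
    - {"linear": [-0.558, 0.021, -0.158], "spin": -0.042, "grip": 82}
    - {"linear": [-0.558, 0.021, -0.158], "spin": -0.042, "grip": 82}
    - {"linear": [-0.558, 0.021, -0.158], "spin": -0.042, "grip": 82}
    - {"linear": [-0.558, 0.021, -0.158], "spin": -0.042, "grip": 82}
    - {"linear": [-0.558, 0.021, -0.158], "spin": -0.042, "grip": 82}
    - {"linear": [-0.558, 0.021, -0.158], "spin": -0.042, "grip": 82}
    - {"linear": [-0.558, 0.021, -0.158], "spin": -0.042, "grip": 82}
    - {"linear": [-0.558, 0.021, -0.158], "spin": -0.042, "grip": 82}

```text
clock: 38.25
tcp_pos: [0.5363, -0.2493, 0.2845]
tool_rot: [2.22, 2.223, 0.001]
ft_force: [-0.3, 0.4, -0.4]
opening: 0.821
grip_force: 0.0
```

```bash
python3 tins.py
```

```text
wrist [ 0.5363 -0.2493  0.2845] yaw 90.09 [ 0.28  0.25  0.06  1.74 -0.02  1.16  0.34] [-0.3  0.4 -0.4]
blue [285. 211.] [ 5.365e+02 -3.076e+02  5.690e+01  5.720e+01  1.000e-01]
top [ 0.5362 -0.2494  0.2845] yaw 90.08 [ 0.28  0.25  0.06  1.74 -0.02  1.16  0.34] [ 0.1  0.2 -1. ]
green [176. 231.] [555.  327.1  48.7  48.8  89.1]
```

>>> arm_command:
  deltas:
    - {"linear": [-0.058, 0, 0.06], "spin": 0, "grip": 82}
    - {"linear": [-0.058, 0, 0.12], "spin": 0, "grip": 82}
    - {"linear": [-0.058, 0, 0.18], "spin": 0, "grip": 82}
    - {"linear": [-0.058, 0, 0.23], "spin": 0, "grip": 82}
    - {"linear": [-0.058, 0, 0.26], "spin": 0, "grip": 82}
    - {"linear": [-0.058, 0, 0.281], "spin": 0, "grip": 82}
    - {"linear": [-0.058, 0, 0.281], "spin": 0, "grip": 82}
    - {"linear": [-0.058, 0, 0.281], "spin": 0, "grip": 82}
    - {"linear": [-0.058, 0, 0.281], "spin": 0, "grip": 50}
    - {"linear": [-0.058, 0, 0.281], "spin": 0, "grip": 50}
    - {"linear": [-0.058, 0, 0.281], "spin": 0, "grip": 50}
    - {"linear": [-0.058, 0, 0.281], "spin": 0, "grip": 50}
    - {"linear": [-0.058, 0, 0.281], "spin": 0, "grip": 50}

```text
clock: 39.98
tcp_pos: [0.5369, -0.3087, 0.0051]
tool_rot: [2.22, 2.22, 0.002]
ft_force: [-1.3, 1.0, 8.0]
opening: 0.671
grip_force: 53.3
```

>>> arm_command:
  deltas:
    - {"linear": [0, 0, -0.05], "spin": 0, "grip": 50}
    - {"linear": [0, 0, -0.11], "spin": 0, "grip": 50}
    - {"linear": [0, 0, -0.17], "spin": 0, "grip": 50}
    - {"linear": [0.05, 0, -0.22], "spin": 0.042, "grip": 50}
    - {"linear": [0.616, 0.002, -0.236], "spin": 0.042, "grip": 50}
    - {"linear": [0.616, 0.002, -0.236], "spin": 0.042, "grip": 50}
    - {"linear": [0.616, 0.002, -0.236], "spin": 0.042, "grip": 50}
    - {"linear": [0.616, 0.002, -0.236], "spin": 0.042, "grip": 50}
    - {"linear": [0.616, 0.002, -0.236], "spin": 0.042, "grip": 50}
    - {"linear": [0.616, 0.002, -0.236], "spin": 0.042, "grip": 50}
    - {"linear": [0.616, 0.002, -0.236], "spin": 0.042, "grip": 50}
    - {"linear": [0.616, 0.002, -0.236], "spin": 0.042, "grip": 50}
    - {"linear": [0.616, 0.002, -0.236], "spin": 0.042, "grip": 50}
    - {"linear": [0.616, 0.002, -0.236], "spin": 0.042, "grip": 50}
    - {"linear": [0.616, 0.002, -0.236], "spin": 0.042, "grip": 50}
    - {"linear": [0.616, 0.002, -0.236], "spin": 0.042, "grip": 50}
    - {"linear": [0.616, 0.002, -0.236], "spin": 0.042, "grip": 50}

```text
clock: 42.1
tcp_pos: [0.5384, 0.3062, 0.2397]
tool_rot: [2.27, 2.172, 0.0]
ft_force: [0.6, -0.2, -0.8]
opening: 0.668
grip_force: 54.3
```

```bash
python3 hold.py blue
```

```text
blue [538.  308.8  59.2  56.8  88. ] off [-0.4  2.6] op 0.668
```

>>> arm_command:
  deltas:
    - {"linear": [0, 0.0005, 0.05], "spin": 0, "grip": 50}
    - {"linear": [0, 0.0005, 0.08], "spin": 0, "grip": 50}
    - {"linear": [0, 0.0005, 0.095], "spin": 0, "grip": 50}
    - {"linear": [0, 0.0005, 0.103], "spin": 0, "grip": 50}
    - {"linear": [0, 0.0005, 0.107], "spin": 0, "grip": 50}
    - {"linear": [0, 0.0005, 0.111], "spin": 0, "grip": 50}
    - {"linear": [0, 0.0005, 0.114], "spin": 0, "grip": 50}
    - {"linear": [0, 0.0005, 0.114], "spin": 0, "grip": 50}
    - {"linear": [0, 0.0005, 0.114], "spin": 0, "grip": 50}

```text
clock: 43.28
tcp_pos: [0.5388, 0.3079, 0.1258]
tool_rot: [2.268, 2.174, 0.002]
ft_force: [0.1, -0.6, 2.3]
opening: 0.668
grip_force: 54.6
```

>>> arm_command:
  deltas:
    - {"linear": [0, 0, 0], "spin": 0, "grip": 82}
    - {"linear": [0, 0, 0], "spin": 0, "grip": 82}
    - {"linear": [0, 0, 0], "spin": 0, "grip": 82}
    - {"linear": [0, 0, -0.04], "spin": 0, "grip": 82}
    - {"linear": [0, 0, -0.07], "spin": 0, "grip": 0}
    - {"linear": [0, 0, -0.07], "spin": 0, "grip": 0}
    - {"linear": [0, 0, -0.07], "spin": 0, "grip": 0}
    - {"linear": [0, 0, -0.07], "spin": 0, "grip": 0}
    - {"linear": [0, 0, -0.07], "spin": 0, "grip": 0}
    - {"linear": [0, 0, -0.07], "spin": 0, "grip": 0}

```text
clock: 44.52
tcp_pos: [0.5384, 0.3076, 0.195]
tool_rot: [-2.268, -2.174, 0.001]
ft_force: [0.5, -0.0, 0.5]
opening: -0.001
grip_force: 0.0
```

```bash
python3 seat.py blue
```

```text
[0.53837782 0.30760309 0.19496456] -0.0009847229251659494
[538.4 309.8  57.6  56.9  87.6] [538.1 302.3  62.9  62.1  87.6]
```

>>> arm_command:
  deltas:
    - {"linear": [0, 0.0005, 0.035], "spin": 0, "grip": 0}
    - {"linear": [0, 0.0005, 0.042], "spin": 0, "grip": 0}
    - {"linear": [0, 0.0005, 0.046], "spin": 0, "grip": 0}
    - {"linear": [0, 0.0005, 0.05], "spin": 0, "grip": 0}
    - {"linear": [0, 0.0005, 0.053], "spin": 0, "grip": 0}
    - {"linear": [0, 0.0005, 0.056], "spin": 0, "grip": 0}
    - {"linear": [0, 0.0005, 0.058], "spin": 0, "grip": 0}
    - {"linear": [0, 0.0005, 0.0595], "spin": 0, "grip": 0}
    - {"linear": [0, 0.0005, 0.0595], "spin": 0, "grip": 0}
    - {"linear": [0, 0.0005, 0.0595], "spin": 0, "grip": 0}
    - {"linear": [0, 0.0005, 0.0595], "spin": 0, "grip": 0}

```text
clock: 45.95
tcp_pos: [0.5393, 0.3078, 0.1373]
tool_rot: [2.268, 2.174, 0.001]
ft_force: [-2.7, -1.8, 4.7]
opening: 0.0
grip_force: 2.5
```

>>> arm_command:
  deltas:
    - {"linear": [0, 0, -0.05], "spin": 0, "grip": 0}
    - {"linear": [0, 0, -0.1], "spin": 0, "grip": 0}
    - {"linear": [-0.03, 0, -0.12], "spin": 0, "grip": 40}
    - {"linear": [-0.06, 0, -0.12], "spin": 0, "grip": 40}
    - {"linear": [-0.06, 0, -0.12], "spin": 0, "grip": 40}
    - {"linear": [-0.06, 0, -0.12], "spin": 0, "grip": 40}

```text
clock: 46.7
tcp_pos: [0.5366, 0.2483, 0.2566]
tool_rot: [2.267, 2.174, 0.002]
ft_force: [0.0, 0.2, 0.6]
opening: 0.399
grip_force: 0.0
```

```bash
python3 - <<'E'
from h import *
o=get_obs();print(o["tcp_pos"],o["tool_rot"]);np.save("o4.npy",o,allow_pickle=True);f=grab_frame("wrist");c=cam("wrist",o)
cv2.imwrite("pics/w6.png",f[:,:,::-1])
b=blobs(f,*COL["blue"],600)[0];print(rect(c,b,.135))
p=proj(c,[[.5388,.3085,.135]])[0].astype(int);x0,y0=max(p[0]-80,0),max(p[1]-60,0);print(p,x0,y0)
cv2.imwrite("pics/g6.png",cv2.resize(f[y0:y0+120,x0:x0+160],(800,600),interpolation=cv2.INTER_CUBIC)[:,:,::-1])
for x in blobs(f,(0,0,0),(180,255,45),150): print("blk",x.mean(0).round(),rect(c,x,.177))
E
```

```text
[0.53657965 0.24828597 0.25664262] [2.26746219e+00 2.17442823e+00 1.85104244e-03]
[538.1 307.9  57.7  57.6  87.9]
[284 130] 204 70
blk [[286. 359.]] [531.7 126.5 177.7 525.3  87.5]
blk [[288. 252.]] [534.9 219.3  48.   50.5   5.7]
blk [[434.  37.]] [635.9 365.6  24.4  14.2  22.9]
```

View pics/g6.png

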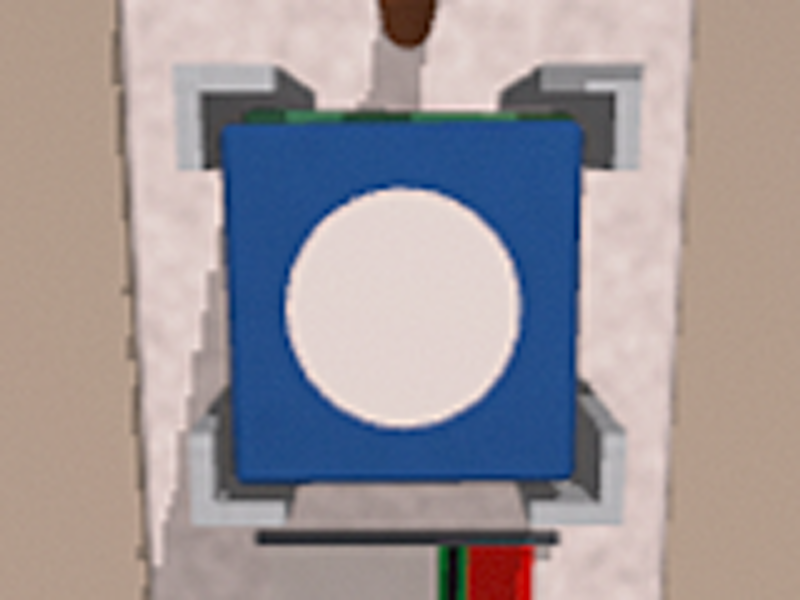

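The lid sits about 2 mm proud (TCP stopped at 0.1373), and the pointer is still in the green. To set the final height precisely, I'll check the tip height by touching the bare counter.

>>> arm_command:
  deltas:
    - {"linear": [-0.035, -0.06, 0], "spin": 0, "grip": 0}
    - {"linear": [-0.035, -0.114, 0], "spin": 0, "grip": 0}
    - {"linear": [-0.035, -0.114, 0.06], "spin": 0, "grip": 0}
    - {"linear": [-0.035, -0.114, 0.12], "spin": 0, "grip": 0}
    - {"linear": [-0.035, -0.114, 0.18], "spin": 0, "grip": 0}
    - {"linear": [-0.035, -0.114, 0.23], "spin": 0, "grip": 0}
    - {"linear": [-0.035, -0.114, 0.25], "spin": 0, "grip": 0}
    - {"linear": [-0.035, -0.114, 0.254], "spin": 0, "grip": 0}
    - {"linear": [-0.035, -0.114, 0.257], "spin": 0, "grip": 0}
    - {"linear": [-0.035, -0.114, 0.2585], "spin": 0, "grip": 0}
    - {"linear": [-0.035, -0.114, 0.2585], "spin": 0, "grip": 0}
    - {"linear": [-0.035, -0.114, 0.2585], "spin": 0, "grip": 0}

```text
clock: 48.25
tcp_pos: [0.4212, 0.2183, -0.0001]
tool_rot: [2.267, 2.174, 0.002]
ft_force: [-15.4, -4.5, 44.2]
opening: 0.003
grip_force: 22.3
```

The tip meets the counter at a reading of z = 0.000, so the TCP is exact. I'll return and finish the push.

>>> arm_command:
  deltas:
    - {"linear": [0, 0, -0.06], "spin": 0, "grip": 0}
    - {"linear": [0, 0, -0.12], "spin": 0, "grip": 0}
    - {"linear": [0, 0, -0.18], "spin": 0, "grip": 0}
    - {"linear": [0, 0, -0.22], "spin": 0, "grip": 0}
    - {"linear": [0.045, 0.055, -0.22], "spin": 0, "grip": 0}
    - {"linear": [0.095, 0.1136, -0.22], "spin": 0, "grip": 0}
    - {"linear": [0.095, 0.1136, -0.22], "spin": 0, "grip": 0}
    - {"linear": [0.095, 0.1136, -0.18], "spin": 0, "grip": 0}
    - {"linear": [0.095, 0.1136, -0.15], "spin": 0, "grip": 0}
    - {"linear": [0.095, 0.1136, -0.142], "spin": 0, "grip": 0}
    - {"linear": [0.095, 0.1136, -0.139], "spin": 0, "grip": 0}
    - {"linear": [0.095, 0.1136, -0.1375], "spin": 0, "grip": 0}
    - {"linear": [0.095, 0.1136, -0.1375], "spin": 0, "grip": 0}
    - {"linear": [0.095, 0.1136, -0.1375], "spin": 0, "grip": 0}
    - {"linear": [0.095, 0.1136, -0.1375], "spin": 0, "grip": 0}

```text
clock: 50.12
tcp_pos: [0.5392, 0.3081, 0.1365]
tool_rot: [2.267, 2.174, 0.004]
ft_force: [-1.2, -0.1, 7.0]
opening: 0.001
grip_force: 3.5
```

>>> arm_command:
  deltas:
    - {"linear": [0, 0, 0.0008], "spin": 0, "grip": 0}
    - {"linear": [0, 0, 0.0015], "spin": 0, "grip": 0}
    - {"linear": [0, 0, 0.0015], "spin": 0, "grip": 0}
    - {"linear": [0, 0, 0.0015], "spin": 0, "grip": 0}

```text
clock: 50.62
tcp_pos: [0.5392, 0.3081, 0.135]
tool_rot: [2.267, 2.174, 0.004]
ft_force: [-0.8, -0.7, 7.1]
opening: 0.004
grip_force: 3.4
```

The top lid is flush, at 0.1350. Next I'll take the keeper knob, measured at about (0.640, 0.367).

>>> arm_command:
  deltas:
    - {"linear": [0, 0, -0.05], "spin": 0, "grip": 0}
    - {"linear": [0, 0, -0.09], "spin": 0, "grip": 45}
    - {"linear": [0.03, 0.049, -0.09], "spin": 0, "grip": 45}
    - {"linear": [0.063, 0.0985, -0.09], "spin": 0, "grip": 45}
    - {"linear": [0.063, 0.0985, -0.09], "spin": 0, "grip": 45}
    - {"linear": [0.063, 0.0985, -0.09], "spin": 0, "grip": 45}
  newtons: 20

```text
clock: 51.38
tcp_pos: [0.6393, 0.3664, 0.2235]
tool_rot: [-2.267, -2.174, 0.0]
ft_force: [0.2, -0.5, -0.2]
opening: 0.45
grip_force: 0.0
```

```bash
python3 - <<'E'
from h import *
o=get_obs();print(o["tcp_pos"],o["joints"].round(2));f=grab_frame("wrist");c=cam("wrist",o)
cv2.imwrite("pics/w7.png",f[:,:,::-1])
b=blobs(f,*COL["blue"],600)[0];print(rect(c,b,.135))
print(proj(c,[[.640,.367,.177],[.5412,.3605,.149]]).round())
E
```

```text
[0.63928161 0.36636246 0.22354295] [-0.46  0.54 -0.22  1.44  0.12  1.17 -0.74]
[539.2 309.4  59.5  58.7  87.6]
[[287. 234.]
 [156. 232.]]
```

View pics/w7.png

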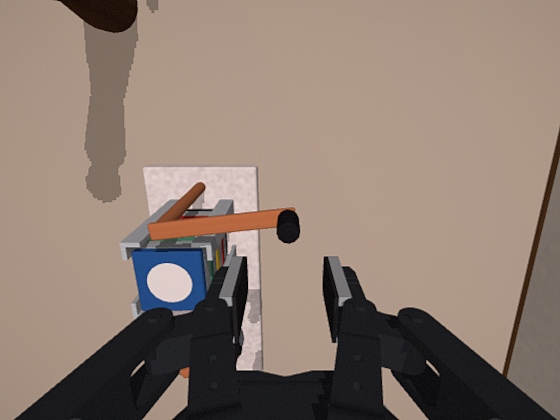

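The knob's top is at about (288,231), against a predicted (287,234), so the tool is aligned to within about 2 mm. Descend and pinch.

>>> arm_command:
  deltas:
    - {"linear": [0.002, 0, 0.04], "spin": 0, "grip": 45}
    - {"linear": [0.002, 0, 0.066], "spin": 0, "grip": 45}
    - {"linear": [0.002, 0, 0.066], "spin": 0, "grip": 45}
    - {"linear": [0.002, 0, 0.066], "spin": 0, "grip": 0}
    - {"linear": [0.002, 0, 0.066], "spin": 0, "grip": 0}
    - {"linear": [0.002, 0, 0.066], "spin": 0, "grip": 0}
    - {"linear": [0.002, 0, 0.066], "spin": 0, "grip": 0}
    - {"linear": [0.002, 0, 0.066], "spin": 0, "grip": 0}
  newtons: 20

```text
clock: 52.42
tcp_pos: [0.6413, 0.3686, 0.1597]
tool_rot: [2.267, 2.173, 0.006]
ft_force: [5.3, 0.4, 0.0]
opening: 0.174
grip_force: 22.3
```

```bash
python3 - <<'E'
from h import *
o=get_obs();p=o["tcp_pos"];print(p,o["opening"],o["ft_force"].round(1))
h=np.array([.5410,.3603]);d=p[:2]-h;r=np.hypot(*d);a0=np.arctan2(d[1],d[0]);a1=np.radians(-90-2.5);print(r,a0,a1)
for a in np.linspace(a0,a1,15):
    q=h+.1*np.array([np.cos(a),np.sin(a)]);print(to_tool(np.r_[q-p[:2],0],o).round(4)[:2])
E
```

```text
[0.64132293 0.36858077 0.15970507] 0.174013212207863 [5.3 0.4 0. ]
0.10066410614862191 0.08235441425488826 -1.6144295580947547
[-0.0001 -0.0007]
[-0.0122  0.0001]
[-0.0243 -0.0006]
[-0.0362 -0.0027]
[-0.0478 -0.0063]
[-0.0588 -0.0112]
[-0.0692 -0.0175]
[-0.0787 -0.0249]
[-0.0873 -0.0335]
[-0.0948 -0.043 ]
[-0.1011 -0.0534]
[-0.106  -0.0644]
[-0.1097 -0.076 ]
[-0.1118 -0.0879]
[-0.1126 -0.1   ]
```

>>> arm_command:
  deltas:
    - {"linear": [-0.012, 0.001, 0], "spin": 0, "grip": 0}
    - {"linear": [-0.024, 0.0005, 0], "spin": 0, "grip": 0}
    - {"linear": [-0.036, -0.002, 0], "spin": 0, "grip": 0}
    - {"linear": [-0.048, -0.0055, 0], "spin": 0, "grip": 0}
    - {"linear": [-0.059, -0.0105, 0], "spin": 0, "grip": 0}
    - {"linear": [-0.069, -0.0165, 0], "spin": 0, "grip": 0}
    - {"linear": [-0.0787, -0.024, 0], "spin": 0, "grip": 0}
    - {"linear": [-0.0873, -0.0325, 0], "spin": 0, "grip": 0}
    - {"linear": [-0.0948, -0.042, 0], "spin": 0, "grip": 0}
    - {"linear": [-0.101, -0.0525, 0], "spin": 0, "grip": 0}
    - {"linear": [-0.106, -0.0635, 0], "spin": 0, "grip": 0}
    - {"linear": [-0.1097, -0.075, 0], "spin": 0, "grip": 0}
    - {"linear": [-0.1118, -0.087, 0], "spin": 0, "grip": 0}
    - {"linear": [-0.1118, -0.087, 0], "spin": 0, "grip": 0}

```text
clock: 54.18
tcp_pos: [0.5483, 0.2589, 0.1592]
tool_rot: [2.267, 2.172, 0.001]
ft_force: [-0.6, -7.5, 8.8]
opening: 0.175
grip_force: 23.3
```

>>> arm_command:
  deltas:
    - {"linear": [0.0005, -0.005, 0], "spin": 0, "grip": 0}
    - {"linear": [0.0005, -0.009, 0], "spin": 0, "grip": 0}
    - {"linear": [0.0005, -0.012, 0], "spin": 0, "grip": 0}
    - {"linear": [0.0005, -0.0135, 0], "spin": 0, "grip": 0}
    - {"linear": [0.0005, -0.0135, 0], "spin": 0, "grip": 0}

```text
clock: 54.8
tcp_pos: [0.537, 0.2596, 0.1592]
tool_rot: [2.268, 2.169, 0.005]
ft_force: [9.7, -9.7, 4.9]
opening: 0.176
grip_force: 23.1
```

>>> arm_command:
  deltas:
    - {"linear": [0, -0.0015, 0], "spin": 0, "grip": 0}
    - {"linear": [0, -0.0015, 0], "spin": 0, "grip": 0}
    - {"linear": [0, -0.0015, 0], "spin": 0, "grip": 0}

```text
clock: 55.18
tcp_pos: [0.5367, 0.2596, 0.1594]
tool_rot: [2.268, 2.168, 0.008]
ft_force: [19.2, -9.5, 0.4]
opening: 0.176
grip_force: 22.9
```

The keeper is against its stop. Release, rise straight up, and look.

>>> arm_command:
  deltas:
    - {"linear": [0, 0, 0], "spin": 0, "grip": 45}
    - {"linear": [0, 0, 0], "spin": 0, "grip": 45}
    - {"linear": [0, 0, 0], "spin": 0, "grip": 45}
    - {"linear": [0, 0, -0.04], "spin": 0, "grip": 45}
    - {"linear": [0, 0, -0.1], "spin": 0, "grip": 45}
    - {"linear": [-0.05, 0, -0.16], "spin": 0, "grip": 45}
    - {"linear": [-0.05, 0, -0.16], "spin": 0, "grip": 45}
    - {"linear": [-0.05, 0, -0.16], "spin": 0, "grip": 45}

```text
clock: 56.18
tcp_pos: [0.5311, 0.2113, 0.3178]
tool_rot: [2.268, 2.173, 0.002]
ft_force: [0.3, 0.1, -0.3]
opening: 0.452
grip_force: 0.0
```

```bash
python3 - <<'E'
from h import *
o=get_obs();print(o["tcp_pos"],o["ft_force"].round(1));f=grab_frame("wrist");c=cam("wrist",o)
p=proj(c,[[.5388,.3085,.135]])[0].astype(int);x0,y0=max(p[0]-120,0),max(p[1]-90,0);print(p,x0,y0)
cv2.imwrite("pics/g8.png",cv2.resize(f[y0:y0+180,x0:x0+240],(800,600),interpolation=cv2.INTER_CUBIC)[:,:,::-1])
b=blobs(f,(4,110,60),(18,255,255),60)
for x in b: r=rect(c,x,.149);print("cop",r)
E
```

```text
[0.53112252 0.21127654 0.31776635] [ 0.3  0.1 -0.3]
[288  85] 168 0
cop [538.6  17.8 116.3  95.4  87.5]
cop [539.2 315.2 101.1  13.1  87.4]
cop [532.5 181.5  53.   17.5  20.1]
```

View pics/g8.png

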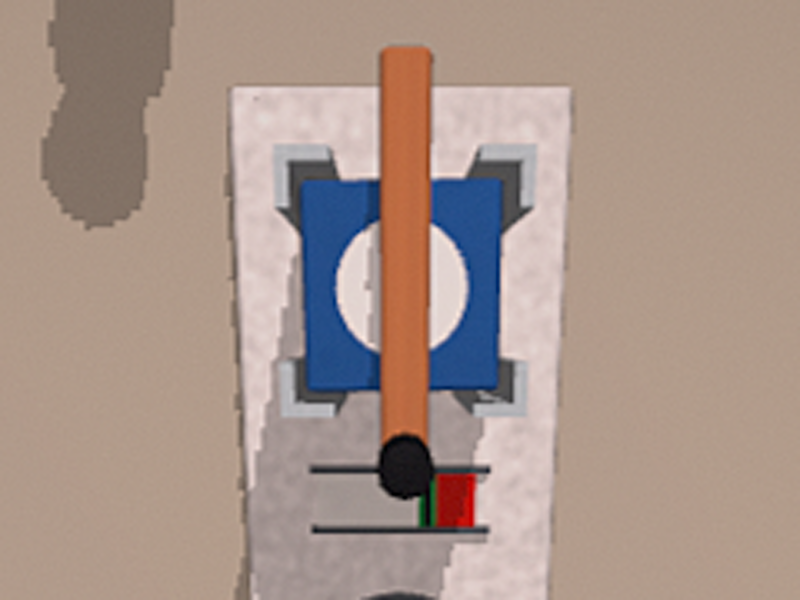

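The keeper lies straight across the middle of the well, square to the base (arm at x≈405, knob at 405,465). The lid is in place between the posts, and the pointer is still in the green (430,505).

```bash
python3 -c "
from plant import *
print(job_done())"
```

```text
the job is handed in; nothing more can be done
None
```

I handed the job in at about 56 s of the 210 s. The wheel is in the green zone, all four tins are stacked flush in the tower, the keeper is fully shut, and the arm never worked near the mill, bottle or bowl.

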